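# Change the cartridges in the test reader

## Task

Change over the cartridge reader: pull its tray out to the stop, take out every spent (red) cartridge and push it right through the spring flap of the yellow waste bin so that the flap shuts behind it, and seat every fresh (green) cartridge from the bench pad upright in a nest of its own. Only when all that is done, push the tray fully home; leave the other things on the bench where they stand.

Things in the scene. Friction and masses are not known exactly. Their poses are not given: they have to be found in the camera images.
- reader: white bench-top cartridge reader, 260 deep x 300 wide, fixed to the bench (place and heading vary). Origin on the bench under the middle of its front face; its x axis points into the machine, away from the robot. The roof over the tray is 90 mm high for the first 140 mm behind the front face (a small screen stands on it from 95 mm back), then the housing is 130 mm high.
- tray (a joint): the reader's tray, m pulled out along the reader's -x: 0 fully home (as it starts), 0.150 at the stop. About 2 N of friction hold it where it is left; no spring. The tray carries three nests in a row, hidden under the roof until it is pulled out.
- tray_handle (a point): middle of the steel bar handle on the tray's front panel: bar 12 mm thick, 122 mm long across the reader (along its y), its axis 55 mm above the bench and 35 mm in front of the panel (29 mm free gap behind the bar, 49 mm free below it); posts 55 mm either side of the middle join it to the panel. Panel top 75 mm above the bench. Moves with the tray.
- nest0 (a point): middle of the floor of nest 0 of the tray (axes as the reader's; moves with the tray; 20 mm above the bench): a pocket 67 mm along the reader's x, 39 along its y, 10 deep; nests lie 68 apart along y. With the tray at its stop it is 75 mm in front of the reader's face and 75 behind the front panel. A cartridge sits in it with its long side along the reader's x, either way round.
- nest1 (a point): middle of the floor of nest 1 of the tray (axes as the reader's; moves with the tray; 20 mm above the bench): a pocket 67 mm along the reader's x, 39 along its y, 10 deep; nests lie 68 apart along y. With the tray at its stop it is 75 mm in front of the reader's face and 75 behind the front panel. A cartridge sits in it with its long side along the reader's x, either way round.
- nest2 (a point): middle of the floor of nest 2 of the tray (axes as the reader's; moves with the tray; 20 mm above the bench): a pocket 67 mm along the reader's x, 39 along its y, 10 deep; nests lie 68 apart along y. With the tray at its stop it is 75 mm in front of the reader's face and 75 behind the front panel. A cartridge sits in it with its long side along the reader's x, either way round.
- bin: yellow waste bin fixed to the bench (place and heading vary; it may stand left or right of the reader): 190 along its x by 130 along its y, 220 high, red lid. Origin on the bench under its middle. Closed all round but for the flap opening in the lid.
- mouth (a point): middle of the flap opening at the height of the lid's top (220 mm above the bench), axes as the bin's. Opening 128 mm along the bin's x by 48 mm along its y, lid 8 mm thick, closed by the black flap. A cartridge goes through flat, bottom first, its long side along the bin's x; gripper fingers closed on its tab fit in after it.
- flap (a joint): the bin's black spring flap, rad: 0 shut, 1.5 hanging straight down into the bin. Hinged along the opening's long side at the bin's +y. 3 to 4 N at its middle open it; it springs shut. It leans on whatever is in the opening to 50 mm below the lid: push a cartridge's body deeper before letting go; one that sticks is pushed on with closed fingertips.
- spent0: spent test cartridge (some may be absent), starts in a nest of the closed tray, long side along the reader's x: white body 62 (its x) x 34 (its y) x 16 high with dark red windows; a red upright grip tab in the middle of the top, 10 thick along x, 16 along y, 26 high (whole height 42). Origin at the middle of its underside. About 40 g. Lift by the tab, fingers closing along the cartridge's x.
- spent1: spent test cartridge (some may be absent), starts in a nest of the closed tray, long side along the reader's x: white body 62 (its x) x 34 (its y) x 16 high with dark red windows; a red upright grip tab in the middle of the top, 10 thick along x, 16 along y, 26 high (whole height 42). Origin at the middle of its underside. About 40 g. Lift by the tab, fingers closing along the cartridge's x.
- spent2: spent test cartridge (some may be absent), starts in a nest of the closed tray, long side along the reader's x: white body 62 (its x) x 34 (its y) x 16 high with dark red windows; a red upright grip tab in the middle of the top, 10 thick along x, 16 along y, 26 high (whole height 42). Origin at the middle of its underside. About 40 g. Lift by the tab, fingers closing along the cartridge's x.
- fresh0: fresh test cartridge (some may be absent), starts on the blue bench pad (2 mm thick) at any small heading: same shape and size as a spent one, with a green grip tab and pale windows. Origin at the middle of its underside. About 40 g.
- fresh1: fresh test cartridge (some may be absent), starts on the blue bench pad (2 mm thick) at any small heading: same shape and size as a spent one, with a green grip tab and pale windows. Origin at the middle of its underside. About 40 g.
- fresh2: fresh test cartridge (some may be absent), starts on the blue bench pad (2 mm thick) at any small heading: same shape and size as a spent one, with a green grip tab and pale windows. Origin at the middle of its underside. About 40 g.
- reagent: white reagent bottle, blue cap, 56 across, 150 high; bystander, origin under its middle
- tape: roll of paper tape, 84 across, 22 high; bystander
- dish: glass dish, 90 across, 16 high; bystander
- slidebox: blue slide box 35 x 85 x 28 high; bystander
- marker: black and blue marker pen, 12 thick, 128 long along its y; bystander
- vial: amber vial with orange cap, 28 across, 50 high, standing on the bench pad near its edge on the robot's side; bystander
There are look-alikes about, which are no part of the job. There is more than one size of the bin; the job needs the larger.

How it is judged (in metres and radians):
On the way, in this order (a step that is already met when the one before it is completed fails the run):
1. the tray is pulled out to its stop (value of joint tray above 0.145 m), for 0.2 s.
2. with the tray out, every spent cartridge lies inside the bin under the shut flap and every fresh cartridge sits upright in a nest (value of joint tray above 0.1 m and x of spent0 in the frame of bin between -0.1 and 0.1 m and y of spent0 in the frame of bin between -0.07 and 0.07 m and z of spent0 in the frame of bin between -0.01 and 0.15 m and x of spent1 in the frame of bin between -0.1 and 0.1 m and y of spent1 in the frame of bin between -0.07 and 0.07 m and z of spent1 in the frame of bin between -0.01 and 0.15 m and x of spent2 in the frame of bin between -0.1 and 0.1 m and y of spent2 in the frame of bin between -0.07 and 0.07 m and z of spent2 in the frame of bin between -0.01 and 0.15 m and value of joint flap below 0.08 rad and ((horizontal distance between fresh0 and nest0 below 0.007 m and z of fresh0 in the frame of nest0 below 0.004 m) or (horizontal distance between fresh0 and nest1 below 0.007 m and z of fresh0 in the frame of nest1 below 0.004 m) or (horizontal distance between fresh0 and nest2 below 0.007 m and z of fresh0 in the frame of nest2 below 0.004 m)) and angle between each of fresh0, fresh1, fresh2's own z axis and vertical below 0.08 rad and ((horizontal distance between fresh1 and nest0 below 0.007 m and z of fresh1 in the frame of nest0 below 0.004 m) or (horizontal distance between fresh1 and nest1 below 0.007 m and z of fresh1 in the frame of nest1 below 0.004 m) or (horizontal distance between fresh1 and nest2 below 0.007 m and z of fresh1 in the frame of nest2 below 0.004 m)) and ((horizontal distance between fresh2 and nest0 below 0.007 m and z of fresh2 in the frame of nest0 below 0.004 m) or (horizontal distance between fresh2 and nest1 below 0.007 m and z of fresh2 in the frame of nest1 below 0.004 m) or (horizontal distance between fresh2 and nest2 below 0.007 m and z of fresh2 in the frame of nest2 below 0.004 m))), for 0.2 s.
3. the tray is pushed fully home (value of joint tray below 0.005 m), for 0.2 s.
At the end, for the whole second after the job is handed in: the tray is home (less than 5 mm out), every spent cartridge lies inside the bin, its underside lower than 150 mm above the bench, and the flap is shut (under 0.08 rad); every fresh cartridge sits on the floor of a nest (middle within 7 mm, at most 4 mm high, upright within 0.08 rad); all at rest (value of joint tray below 0.005 m and x of spent0 in the frame of bin between -0.1 and 0.1 m and y of spent0 in the frame of bin between -0.07 and 0.07 m and z of spent0 in the frame of bin between -0.01 and 0.15 m and x of spent1 in the frame of bin between -0.1 and 0.1 m and y of spent1 in the frame of bin between -0.07 and 0.07 m and z of spent1 in the frame of bin between -0.01 and 0.15 m and x of spent2 in the frame of bin between -0.1 and 0.1 m and y of spent2 in the frame of bin between -0.07 and 0.07 m and z of spent2 in the frame of bin between -0.01 and 0.15 m and value of joint flap below 0.08 rad and ((horizontal distance between fresh0 and nest0 below 0.007 m and z of fresh0 in the frame of nest0 below 0.004 m) or (horizontal distance between fresh0 and nest1 below 0.007 m and z of fresh0 in the frame of nest1 below 0.004 m) or (horizontal distance between fresh0 and nest2 below 0.007 m and z of fresh0 in the frame of nest2 below 0.004 m)) and angle between each of fresh0, fresh1, fresh2's own z axis and vertical below 0.08 rad and ((horizontal distance between fresh1 and nest0 below 0.007 m and z of fresh1 in the frame of nest0 below 0.004 m) or (horizontal distance between fresh1 and nest1 below 0.007 m and z of fresh1 in the frame of nest1 below 0.004 m) or (horizontal distance between fresh1 and nest2 below 0.007 m and z of fresh1 in the frame of nest2 below 0.004 m)) and ((horizontal distance between fresh2 and nest0 below 0.007 m and z of fresh2 in the frame of nest0 below 0.004 m) or (horizontal distance between fresh2 and nest1 below 0.007 m and z of fresh2 in the frame of nest1 below 0.004 m) or (horizontal distance between fresh2 and nest2 below 0.007 m and z of fresh2 in the frame of nest2 below 0.004 m)) and linear speed of each of spent0, spent1, spent2, fresh0, fresh1, fresh2 below 0.03 m/s); the robot touches nothing.
It fails at once if a bystander (reagent bottle, tape, dish, slide box, marker or vial) is pushed more than 30 mm aside or knocked over (distance of any of reagent, tape, dish, slidebox, marker, vial from where it was at the start of the episode above 0.03 m or angle between any of reagent, tape, dish, slidebox, marker, vial's own z axis and vertical above 0.7 rad).
Of spent0, spent1, spent2 only 2 to 3 are there at a start; the rules pass over those that are not, and their reading is None.
Of fresh0, fresh1, fresh2 only 2 to 3 are there at a start; the rules pass over those that are not, and their reading is None.
At some moment in a run one of fresh0, fresh1, fresh2 may be knocked a few centimetres aside while the robot is not near it.
It also fails if it takes over 210 s, if anything falls off the work surface, if the arm or the gripper's body presses on something with over 40 N, if the wrist force passes 120 N, or if a joint passes its speed limit or range.

## Robot

A 6-joint arm with a two-finger parallel gripper is mounted at the origin on the work surface. World frame = base frame: x ahead of the robot, y to its left, z up, the work surface at z = 0. Lengths are in mm, angles in degrees, forces in N, time in s.
With the tool pointing down it reaches from about 300 to 850 mm from the base axis. Payload 4.2 kg.
Tool frame: the origin (TCP) lies between the finger pads; the fingertips stand 22 mm ahead of it and the grasp point (between the pads) lies 3 mm ahead of it (env.finger_overhang is the distance from the TCP to the fingertips, in mm); z points along the fingers, y is the line along which they close (so a half turn about z gives the same grasp; the last joint's range is limited). The gripper opens to 91 mm and grips with 3 to 60 N. Pads are 32 mm wide; open, the fingers measure 118 mm over their backs; the gripper's body (76 mm by 178 mm) begins 60 mm behind the grasp point.
Start: joints at [71.906, 18.312, 89.639, -0, 72.044, -1.146], TCP at [167.617, 550.041, 235.976] pointing down, gripper open.
Joint ranges: [-177.97, 177.97], [-48.28, 115.42], [12.27, 149.76], [-77.06, 257.06], [2.81, 150.46], [-146.56, 146.56]. Speed limits (degrees/s): [147.25, 147.25, 180, 180, 180, 180].

## Interface

Orientations are given as [roll, pitch, yaw] about the fixed x, y, z axes, in that order (R = Rz(yaw) Ry(pitch) Rx(roll)).
In Python, from workcell import state, cams, ticket, look_for, outline_of, env gives the robot as it stands.
- The arm moves only by the tool servo_tool, never from a script. Its argument "steps" is a list of rows, each a list of 3 entries, a list of its own where there are three numbers: the closure in counts, from 0 (fully open) to 255 (shut), then the shift along the tool's x, y, z in mm, then the turn, a rotation vector about the tool's x, y, z in rad. A call has exactly 10 rows; each row shifts and turns the commanded pose from where the row before left it, along the tool's axes as they then stand; what a row does not reach is not made up. A row lasts 1/10 s, in which the tool goes at most 50 mm and 8.59 degrees, less where a joint would pass 70% of its speed; a pose out of reach is approached as far as the arm can. A call with a gripper value outside its range is refused whole. The fingers move at their own pace and stop on an object; "squeeze" is the grip in N (left out, the last holds). Time passes only in rows, so rows that do not move let the fingers close, or fill a call up. It gives the time, the measured TCP pose, the force, the opening and the grip force at its end, in the units of the state.
- state(): the state, without advancing time (a new reading comes with each control period).
- cams.grab_frame(name): name is "scene" or "top" or "wrist"; returns a dict with "color" (400x640x3 uint8, red, green, blue), "z_map" (400x640 float32, mm along the optical axis (not along the pixel's ray), 0 where there is no reading), "fovy" (degrees; the focal length in pixels is half the picture's height over the tangent of half this angle, whatever the lens; pixels are square), "cx", "cy" (the principal point, pixels), "eye" and "rotation" of the camera in the world; the wrist camera has in their place "tool_from_camera" (4x4, takes a point from camera to tool coordinates, whose origin is the TCP and whose axes are the flange's). Camera axes: x right, y up, looking along -z (the intrinsics and any distortion apply to the point x, -y, -z); pixel columns grow to the right and rows downward; lengths in mm; the calibration is good to about 2 mm. The wrist camera is an equidistant fisheye: a pixel r from the principal point sees the ray r / f radians off the axis. A picture is of the moment at which its call begins: read the wrist's pose just before it.
- ticket.job_done(): hands the job in; it is judged then, once.
Trained networks look in a picture, given as the dict that the camera call returned (one of the last four; its "shot" number tells which), for a name from the list of things; names that differ only in an ending like _2 or _b are one class to them, and where a whole thing is asked for, a point or a joint stands for the part that bears it (a point fixed in the world has none). Each returns a list of dicts, best first, with "confidence" (0 to 1); they miss things now and then, are a little off and sometimes report something else, mostly with a low value. They report only what shows in the picture. A call takes as long as a camera call. They do not tell look-alikes from the thing itself.
- look_for(picture, thing): "at" ([column, row] in pixels, amid what is visible of it).
- outline_of(picture, thing): "pixels" (400x640 bool, what is visible of it) and "at" ([column, row] in pixels, amid what is visible of it).
The state is a dict: "time_s": time; "qpos": joint angles; "qvel": joint speeds; "effort": joint torques, N m; "ee_pos": TCP position; "ee_rot": TCP orientation; "force": force on the tool from outside, world axes, zero at the start; "torque": the same for the moment, N m; "gripper_width": finger opening in mm; "gripper_force": force on a finger pad.
Only numpy, scipy, OpenCV 4.12 (cv2) and the standard library are available. Lean on these libraries where they do the work, as an engineer would, in place of code of your own. Each camera call takes 0.05 s, during which the arm holds its last target. There are 200 camera calls.

## Working session

There is one attempt and no reset: what is moved stays moved. The work goes in short steps, Python scripts to look and compute and a tool call to move; the robot and the scene stay as the last step left them, time stands still between calls to the robot, and variables do not carry over. Pictures are saved under pics/ and viewed, at most 14 in all, crops included, and the job is handed in when it is done.

Besides the shell and the picture viewer there is one more tool, called after ">>>" by a JSON object that holds its "fn" and its "kwargs". servo_tool: Moves the arm, as the interface text tells. Its arguments: {"type":"object","properties":{"steps":{"type":"array","items":{"type":"array"}},"squeeze":{"type":"number"}},"required":["steps"]}

```bash
ls; mkdir -p pics; python3 - <<'E'
from workcell import state,cams
import cv2,numpy as np
print(state())
for n in ("scene","top"):
    p=cams.grab_frame(n); cv2.imwrite(f"pics/{n}0.png",p["color"][:,:,::-1]); print(n,{k:v for k,v in p.items() if k not in("color","z_map")})
E
```

```text
pics
{'time_s': 0.0, 'qpos': array([ 7.19080471e+01,  1.83490140e+01,  8.97059265e+01,  3.88128014e-04,
        7.20421896e+01, -1.14708705e+00]), 'qvel': array([ 1.05049594e-01,  6.70924834e-05, -3.08274307e-02,  5.86001904e-02,
       -2.47366455e-03,  3.83378715e-02]), 'effort': array([-2.55232160e-03, -4.12466097e+01, -2.31967467e+01,  7.25103356e-02,
        4.58805438e-02, -1.43132402e-04]), 'ee_pos': array([167.4506419 , 549.59807589, 235.14982034]), 'ee_rot': array([-1.79902897e+02, -2.31339964e-03,  1.63055012e+02]), 'force': array([ 0.00937745, -0.22693932,  0.1591791 ]), 'torque': array([-0.02234194,  0.03775526, -0.03213097]), 'gripper_force': 0.0, 'gripper_width': 91.09139178485906}
scene {'fovy': 48.17158589831696, 'cx': 322.3655814313767, 'cy': 196.74266629686704, 'eye': array([1327.61417967,  474.52611977,  863.11288796]), 'rotation': array([ 53.48696456,   1.17269125, 118.85156155]), 'shot': 1}
top {'fovy': 42.586668346503, 'cx': 312.9161196093829, 'cy': 216.06695096076294, 'eye': array([ 378.29283755,  -22.675839  , 1664.92355715]), 'rotation': array([  5.09270299,   0.58530736, -91.65692869]), 'shot': 2}
```

View pics/scene0.png

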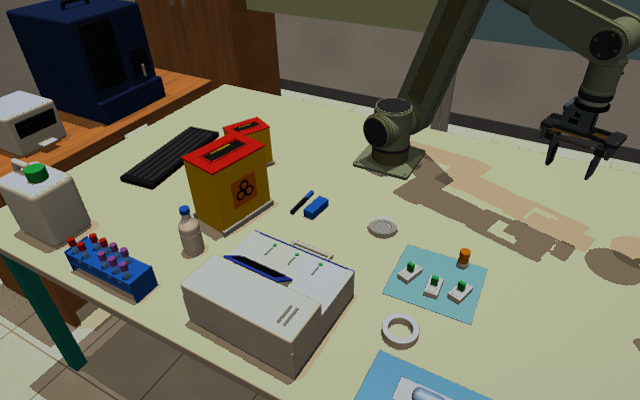

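View pics/top0.png

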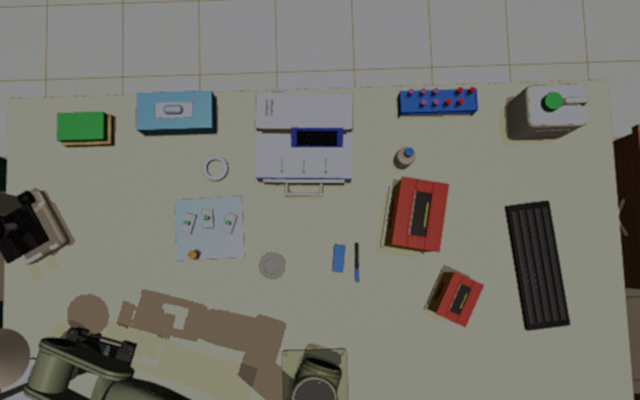

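Scene: reader centre at top-image (304,138) with its handle at (304,190). The large bin is at (418,214), with the smaller look-alike at (458,298). Fresh cartridges are at (188,222), (208,218) and (230,222), and the vial is at (193,254).

```bash
cat > h.py <<'E'
import numpy as np,cv2
from scipy.spatial.transform import Rotation as Ro
from workcell import state,cams,ticket,look_for,outline_of,env
def rot(e): return Ro.from_euler('xyz',e,degrees=True).as_matrix()
def pose(s=None):
    s=s or state(); return rot(s["ee_rot"]),np.array(s["ee_pos"])
def grab(n):
    s=state(); p=cams.grab_frame(n)
    if n=="wrist":
        R,t=pose(s); T=np.eye(4);T[:3,:3]=R;T[:3,3]=t; p["T"]=T@np.array(p["tool_from_camera"])
    else:
        T=np.eye(4);T[:3,:3]=rot(p["rotation"]);T[:3,3]=p["eye"];p["T"]=T
    return p
def rays(p,u,v):
    u=np.asarray(u,float);v=np.asarray(v,float)
    f=200/np.tan(np.radians(p["fovy"])/2); x=(u-p["cx"])/f;y=(v-p["cy"])/f
    if "eye" not in p:
        r=np.hypot(x,y)+1e-9; k=np.tan(r)/r; x=x*k;y=y*k
    return np.stack([x,-y,-np.ones_like(x)],-1)@p["T"][:3,:3].T
def at_z(p,u,v,z):
    d=rays(p,u,v);o=p["T"][:3,3]; return o+d*((z-o[2])/d[...,2])[...,None]
def pts(p,mask=None):
    z=p["z_map"]; m=(z>0) if mask is None else (z>0)&mask
    v,u=np.nonzero(m); return p["T"][:3,3]+rays(p,u,v)*z[v,u][:,None],u,v
def save(p,n,crop=None,k=1):
    c=p["color"][:,:,::-1]
    if crop: c=c[crop[1]:crop[3],crop[0]:crop[2]]
    cv2.imwrite("pics/"+n,cv2.resize(c,None,fx=k,fy=k,interpolation=2))
E
python3 - <<'E'
from h import *
np.set_printoptions(precision=1,suppress=True)
p=grab("top")
for n in ["reader","tray_handle","bin","fresh0","reagent","tape","dish","slidebox","marker","vial"]:
    for o in outline_of(p,n)[:4]:
        P,u,v=pts(p,o["pixels"]); 
        print(n,round(o["confidence"],2),np.round(o["at"]),len(P),np.median(P,0) if len(P) else "",np.percentile(P,[2,98],axis=0).ravel() if len(P) else "")
        if n in("reader","bin") :
            zz=P[:,2]
            for lo,hi in ((80,100),(120,140),(210,235)):
                m=(zz>lo)&(zz<hi)
                if m.sum()>200:
                    r=cv2.minAreaRect(P[m,:2].astype(np.float32)); print("  ",lo,m.sum(),r,np.median(zz[m]),P[m].mean(0))
P,u,v=pts(p)
m=(np.abs(P[:,2]-220)<15); 
print(m.sum())
E
```

```text
reader 0.82 [305. 137.] 9066 [757.   11.6  99.1] [ 610.2 -131.7   57.4  890.9  155.6  137. ]
   80 3841 ((706.420166015625, 14.980728149414062), (300.11065673828125, 159.28146362304688), 87.60470581054688) 90.55629747257876 [699.2  20.9  90.6]
   120 3992 ((824.0654907226562, 9.528060913085938), (298.8584289550781, 146.8762969970703), 88.26306915283203) 130.47917152440948 [831.6   4.4 130.4]
tray_handle 0.94 [301. 187.] 641 [626.6  20.6  66.1] [ 586.5 -101.6   26.1  640.5  139.3   81.4]
tray_handle 0.56 [338. 259.] 288 [385.7 -85.5  28.5] [ 347.4 -102.9   20.7  426.5  -66.3   36.4]
bin 0.92 [452. 295.] 2078 [ 263.  -416.2  150.4] [ 190.7 -484.2    4.6  332.5 -363.2  158.7]
bin 0.73 [417. 215.] 3995 [ 502.5 -299.4  219.5] [ 406.9 -381.4   17.1  599.3 -233.6  227.1]
   210 3238 ((504.25030517578125, -312.3092041015625), (136.36102294921875, 195.4164276123047), 79.09320831298828) 220.4658859164506 [ 503.3 -311.5  220.5]
bin 0.61 [306. 135.] 9087 [757.3  11.8  98.9] [ 616.4 -131.7   55.3  891.2  156.   137. ]
   80 3837 ((706.420166015625, 14.980728149414062), (300.11065673828125, 159.28
[... 693 characters left out ...]
88.  -294.5  101.5] [ 670.1 -324.4   11.4  716.7 -275.1  154. ]
reagent 0.52 [338. 259.] 301 [385.7 -85.3  28.4] [ 347.  -102.9    8.8  426.8  -66.2   36.4]
tape 0.85 [213. 159.] 340 [692.3 305.7  21.2] [651.4 266.7   1.6 729.8 344.6  29.8]
dish 0.79 [272. 265.] 564 [368.4 130.2   9.8] [330.8  90.4  -0.8 404.8 167.4  21.6]
slidebox 0.68 [211. 159.] 289 [692.2 306.5  21.6] [651.4 268.2   7.3 727.9 342.3  30. ]
slidebox 0.57 [340. 259.] 290 [385.4 -85.6  28.4] [ 347.1 -102.7   19.   426.4  -66.3   36.4]
marker 0.48 [353. 260.] 145 [ 377.3 -143.2   12.4] [ 316.8 -149.     2.4  431.8 -138.1   19.3]
vial 0.66 [417. 214.] 4007 [ 502.1 -299.5  219.5] [ 406.1 -382.1   17.2  599.5 -233.1  227.1]
4689
```

>>> {"fn": "servo_tool", "kwargs": {"steps": [[0,[0,0,0],[0,0,0.131]],[0,[0,0,0],[0,0,0.131]],[0,[0,0,0],[0,0,0.131]],[0,[0,0,0],[0,0,0.131]],[0,[0,0,0],[0,0,0.131]],[0,[0,0,0],[0,0,0.131]],[0,[0,0,0],[0,0,0.131]],[0,[0,0,0],[0,0,0.131]],[0,[0,0,0],[0,0,0.131]],[0,[0,0,0],[0,0,0.131]]]}}

```text
time_s: 1.65
ee_pos: [167.6, 550.0, 236.0]
ee_rot: [180.0, -0.0, 87.7]
force: [-0.2, 0.4, 0.6]
gripper_width: 91.5
gripper_force: 0.0
```

>>> {"fn": "servo_tool", "kwargs": {"steps": [[0,[-37,28,0],[0,0,0]],[0,[-37,28,0],[0,0,0]],[0,[-37,28,0],[0,0,0]],[0,[-37,28,0],[0,0,0]],[0,[-37,28,0],[0,0,0]],[0,[-37,28,0],[0,0,0]],[0,[-37,28,0],[0,0,0]],[0,[-37,28,0],[0,0,0]],[0,[-37,28,0],[0,0,0]],[0,[-37,28,0],[0,0,0]]]}}

```text
time_s: 2.65
ee_pos: [435.4, 168.8, 236.3]
ee_rot: [179.9, -0.0, 88.0]
force: [1.3, -0.1, 1.5]
gripper_width: 91.6
gripper_force: 0.0
```

>>> {"fn": "servo_tool", "kwargs": {"steps": [[0,[-37,28,0],[0,0,0]],[0,[-37,28,0],[0,0,0]],[0,[-37,28,0],[0,0,0]],[0,[-37,28,0],[0,0,0]],[0,[0,0,0],[0,0,0]],[0,[0,0,0],[0,0,0]],[0,[0,0,0],[0,0,0]],[0,[0,0,0],[0,0,0]],[0,[0,0,0],[0,0,0]],[0,[0,0,0],[0,0,0]]]}}

```text
time_s: 3.65
ee_pos: [540.9, 19.5, 236.1]
ee_rot: [180.0, -0.0, 88.1]
force: [-0.2, -0.2, -0.1]
gripper_width: 91.0
gripper_force: 0.0
```

```bash
python3 - <<'E'
from h import *
np.set_printoptions(precision=1,suppress=True)
p=grab("wrist"); R,t=pose(); print(t,state()["ee_rot"],p["tool_from_camera"],p["fovy"]); save(p,"w1.png")
np.savez("w1.npz",z=p["z_map"])
P,u,v=pts(p)
def fit(m,name):
    r=cv2.minAreaRect(P[m,:2].astype(np.float32)); print(name,m.sum(),r)
for o in outline_of(p,"tray_handle")[:2]:
    m=o["pixels"]; Q,_,_=pts(p,m); print(o["confidence"],o["at"],np.percentile(Q,[2,50,98],axis=0).ravel())
    q=Q[(Q[:,2]>48)&(Q[:,2]<66)&(Q[:,0]<625)]
    if len(q)>20: print(cv2.minAreaRect(q[:,:2].astype(np.float32)),np.percentile(q,[2,50,98],axis=0).ravel())
m=(np.abs(P[:,2]-90)<4)&(P[:,0]>600)&(P[:,0]<760)
q=P[m]
# front roof edge
for y in range(-120,160,40):
    s=q[np.abs(q[:,1]-y)<6]; print(y,len(s),s[:,0].min() if len(s) else None)
E
```

```text
[541.   19.3 236.1] [180.   -0.   88.1] [[   0.     1.     0.3   77.8]
 [   1.    -0.     0.     0.4]
 [   0.     0.3   -1.  -148.5]
 [   0.     0.     0.     1. ]] 65.70646984690485
0.94 [384.5, 155.1] [587.7 -78.3  19.6 629.4  44.9  59.7 643.  139.2  75.6]
((605.2421264648438, -6.375968933105469), (39.3310661315918, 171.81138610839844), 0.07922077178955078) [586.6 -73.4  52.5 594.8  17.8  59.2 624.7  77.2  61.4]
-120 66 631.6596713577501
-80 0 None
-40 452 660.0989245424415
0 883 636.8466120363128
40 955 638.2569724403868
80 1145 639.3598272863611
120 1144 641.3413876525236
```

View pics/w1.png

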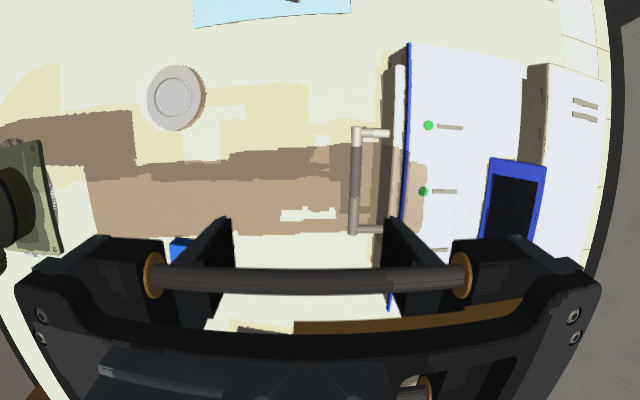

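```bash
python3 - <<'E'
from h import *
np.set_printoptions(precision=1,suppress=True)
p=grab("wrist")
P,u,v=pts(p)
m=(np.abs(P[:,2]-57)<7)&(P[:,0]>575)&(P[:,0]<606)&(P[:,1]<90)&(P[:,1]>-60)&(u>300)&(u<400)&(v<240)
q=P[m]; print(m.sum(),q.min(0),q.max(0),cv2.minAreaRect(q[:,:2].astype(np.float32)),np.percentile(q[:,2],[5,50,95]),u[m].min(),u[m].max(),v[m].min(),v[m].max())
for y in range(-50,90,10):
    s=q[np.abs(q[:,1]-y)<4]; print(y,len(s),s[:,0].min() if len(s) else 0,s[:,0].max() if len(s) else 0, s[:,2].max() if len(s) else 0)
t=grab("top"); P,u,v=pts(t)
m=(np.abs(P[:,2]-57)<9)&(P[:,0]>575)&(P[:,0]<606)&(P[:,1]<110)&(P[:,1]>-70)
q=P[m]; print(m.sum(),cv2.minAreaRect(q[:,:2].astype(np.float32)),q.min(0),q.max(0))
E
```

```text
1285 [585.7 -42.7  51.9] [606.   80.   62.9] ((595.8221435546875, 18.648277282714844), (122.65162658691406, 20.168746948242188), 89.93922424316406) [55.9 59.4 61.3] 348 367 126 235
-50 0 0 0 0
-40 84 585.7488652836269 605.6750572009122 62.04880818597724
-30 91 585.7943111807698 605.8523183521876 61.81127393011849
-20 73 585.7129286855139 597.3596369423091 61.66226619306684
-10 72 585.923931824253 597.0637400639845 61.099753511479435
0 69 586.6635270359549 598.1331520819682 62.10009984772847
10 77 586.7274028748128 598.0018497043283 62.25145081848956
20 75 586.8205459475464 597.7945558596867 62.06231313757621
30 82 587.7002764477311 599.3133359333918 61.36101645118356
40 81 587.5774259600521 598.7911857569438 62.61034631089939
50 80 588.0839821322949 600.1300322299285 62.60596530724371
60 79 588.8978955167632 600.0702007391801 62.85245054504912
70 113 589.1389303879247 605.9626502110509 62.128547185363175
80 56 589.5767158603463 605.7018220779623 61.72461551680425
4 ((589.804931640625, -18.970623016357422), (0.03405710309743881, 9.166359901428223), 88.3049087524414) [585.2 -19.1  58.3] [594.4 -18.8  63.9]
```

>>> {"fn": "servo_tool", "kwargs": {"steps": [[165,[1,26,20],[0,0,0]],[165,[0,25,20],[0,0,0]],[165,[0,0,20],[0,0,0]],[165,[0,0,20],[0,0,0]],[165,[0,0,20],[0,0,0]],[165,[0,0,20],[0,0,0]],[165,[0,0,0],[0,0,0]],[165,[0,0,0],[0,0,0]],[165,[0,0,0],[0,0,0]],[165,[0,0,0],[0,0,0]]], "squeeze": 30}}

```text
time_s: 4.85
ee_pos: [593.1, 17.9, 117.2]
ee_rot: [179.9, -0.0, 88.0]
force: [-0.5, 0.9, 0.3]
gripper_width: 32.2
gripper_force: 0.0
```

Width is 32 as expected. Now down 59, then close.

>>> {"fn": "servo_tool", "kwargs": {"steps": [[165,[0,0,15],[0,0,0]],[165,[0,0,15],[0,0,0]],[165,[0,0,15],[0,0,0]],[165,[0,0,14],[0,0,0]],[165,[0,0,0],[0,0,0]],[255,[0,0,0],[0,0,0]],[255,[0,0,0],[0,0,0]],[255,[0,0,0],[0,0,0]],[255,[0,0,0],[0,0,0]],[255,[0,0,0],[0,0,0]]]}}

```text
time_s: 5.85
ee_pos: [593.0, 17.9, 58.0]
ee_rot: [179.9, -0.0, 88.0]
force: [-0.0, -0.6, 5.3]
gripper_width: 11.0
gripper_force: 30.0
```

>>> {"fn": "servo_tool", "kwargs": {"steps": [[255,[0,-8,0],[0,0,0]],[255,[0,-16,0],[0,0,0]],[255,[0,-18,0],[0,0,0]],[255,[0,-18,0],[0,0,0]],[255,[0,-18,0],[0,0,0]],[255,[0,-18,0],[0,0,0]],[255,[0,-18,0],[0,0,0]],[255,[0,-16,0],[0,0,0]],[255,[0,-10,0],[0,0,0]],[255,[0,-7,0],[0,0,0]]]}}

```text
time_s: 6.85
ee_pos: [445.7, 23.9, 58.0]
ee_rot: [179.8, -0.1, 87.9]
force: [1.8, 4.2, 5.3]
gripper_width: 11.2
gripper_force: 30.0
```

>>> {"fn": "servo_tool", "kwargs": {"steps": [[255,[0,-4,0],[0,0,0]],[255,[0,-2,0],[0,0,0]],[255,[0,0,0],[0,0,0]],[255,[0,0,0],[0,0,0]],[165,[0,0,0],[0,0,0]],[165,[0,0,0],[0,0,0]],[165,[0,0,-20],[0,0,0]],[165,[0,0,-30],[0,0,0]],[120,[0,0,-40],[0,0,0]],[120,[0,0,-40],[0,0,0]]]}}

```text
time_s: 7.85
ee_pos: [437.3, 23.0, 187.3]
ee_rot: [-179.8, 0.0, 88.0]
force: [0.8, 0.4, -0.3]
gripper_width: 45.5
gripper_force: 0.0
```

>>> {"fn": "servo_tool", "kwargs": {"steps": [[120,[-30,20,-40],[0,0,0]],[120,[-30,20,-30],[0,0,0]],[120,[-20,0,0],[0,0,0]],[120,[0,0,0],[0,0,0]],[120,[0,0,0],[0,0,0]],[120,[0,0,0],[0,0,0]],[120,[0,0,0],[0,0,0]],[120,[0,0,0],[0,0,0]],[120,[0,0,0],[0,0,0]],[120,[0,0,0],[0,0,0]]]}}

```text
time_s: 8.85
ee_pos: [475.1, -55.7, 254.0]
ee_rot: [-180.0, -0.0, 88.0]
force: [0.1, -0.7, -0.8]
gripper_width: 48.6
gripper_force: 0.0
```

```bash
python3 - <<'E'
from h import *
np.set_printoptions(precision=1,suppress=True)
p=grab("wrist"); print(pose()); save(p,"w2.png")
for n in ("spent0","tray_handle"):
  for o in outline_of(p,n)[:4]:
    Q,_,_=pts(p,o["pixels"]); print(n,o["confidence"],o["at"],np.percentile(Q,[2,50,98],axis=0).ravel())
p=grab("top")
for n in ("spent0","fresh0","bin"):
  for o in outline_of(p,n)[:4]:
    Q,_,_=pts(p,o["pixels"]); print(n,o["confidence"],o["at"],np.percentile(Q,[2,50,98],axis=0).ravel())
save(p,"t2.png",(150,90,470,330),2.4)
E
```

```text
(array([[ 0.,  1., -0.],
       [ 1., -0.,  0.],
       [ 0., -0., -1.]]), array([475.2, -55.7, 254. ]))
spent0 0.87 [376.2, 164.6] [531.7 -63.6  26.9 558.  -45.4  35.7 591.5 -30.8  61.8]
spent0 0.86 [380.6, 111.7] [533.9   3.1  32.1 560.   19.1  35.9 593.2  35.6  62.1]
spent0 0.7 [381.2, 56.5] [537.5  70.9  26.4 563.8  86.   36.  597.1 103.9  62.3]
tray_handle 0.56 [343.5, 108.0] [441.7 -89.   18.3 523.   24.   29.  617.6 130.6  75.4]
spent0 0.77 [281.4, 202.8] [536.5  71.3  27.4 565.4  87.3  37.  597.4 103.7  64.4]
spent0 0.56 [300.5, 203.4] [533.3  10.4  27.  563.6  25.5  37.5 593.   36.7  67. ]
spent0 0.19 [287.3, 211.0] [442.  -39.9  -1.9 536.   68.9  26.2 621.2 139.3 350.7]
fresh0 0.79 [228.3, 220.6] [482.2 241.2   4.9 509.5 261.8  18.6 540.1 285.7  48.1]
fresh0 0.61 [187.5, 222.5] [485.6 373.3   4.  513.  393.4  18.6 541.4 417.   46.2]
fresh0 0.6 [209.7, 221.1] [500.3 314.8   9.4 523.2 329.2  19.6 551.7 345.6  46. ]
fresh0 0.37 [302.0, 204.2] [489.1   1.5  26.5 561.4  23.9  37.6 593.   36.8 600.5]
bin 0.94 [416.5, 215.2] [ 408.1 -381.3   16.9  502.7 -298.3  219.5  600.2 -233.3  227.2]
bin 0.65 [453.9, 297.5] [ 195.2 -486.2    8.5  262.9 -415.4  150.7  329.3 -363.2  158.9]
```

View pics/t2.png

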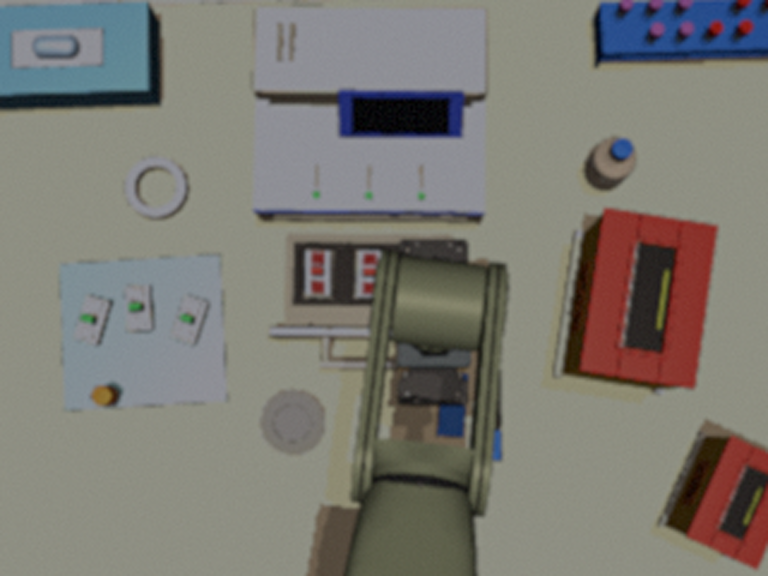

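View pics/w2.png

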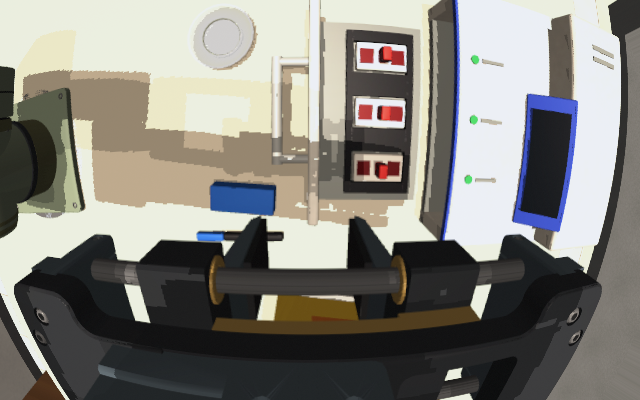

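Wrist view: three spent tabs at (387,53), (386,114) and (383,171), with the tray at its stop. In the top crop the bin opening is at (650,298), with a yellow strip on its right side.

```bash
cat > bin.py <<'E'
from h import *
np.set_printoptions(precision=1,suppress=True)
def fitbin(p,lo=205,hi=235):
    P,u,v=pts(p); c=p["color"][v,u].astype(int)
    near=(np.hypot(P[:,0]-504,P[:,1]+312)<130)&(P[:,2]>lo)&(P[:,2]<hi)
    red=near&(c[:,0]>1.8*c[:,1])&(c[:,0]>80)
    blk=near&(c.max(1)<70)
    yel=near&(c[:,1]>90)&(c[:,0]>90)&(c[:,2]<80)
    for n,m in(("red",red),("blk",blk),("yel",yel)):
        if m.sum()>10: print(n,m.sum(),cv2.minAreaRect(P[m,:2].astype(np.float32)),np.percentile(P[m],[5,50,95],axis=0).ravel())
    # lid/opening via planar mask at z=220
    return P[red],P[blk]
E
python3 - <<'E'
from bin import *
for n in("top","scene"):
    p=grab(n); print(n); fitbin(p)
p=grab("wrist"); P,u,v=pts(p)
for o in outline_of(p,"spent0")[:4]:
    Q,_,_=pts(p,o["pixels"]); q=Q[(Q[:,2]>57)&(Q[:,2]<66)]; print(o["confidence"],len(q),cv2.minAreaRect(q[:,:2].astype(np.float32)),q.mean(0))
    b=Q[(Q[:,2]>31)&(Q[:,2]<40)]; print("  body",cv2.minAreaRect(b[:,:2].astype(np.float32)))
E
```

```text
top
red 2518 ((504.32666015625, -312.9083557128906), (136.62249755859375, 195.62652587890625), 79.48798370361328) [ 415.4 -378.1  215.9  502.9 -311.9  221.   593.3 -246.9  226.4]
blk 584 ((506.4510498046875, -291.7454833984375), (94.17184448242188, 172.79336547851562), 79.0265884399414) [ 450.8 -337.7  213.5  504.7 -313.1  218.6  560.9 -291.1  224.1]
yel 43 ((502.4180908203125, -329.5091247558594), (6.651224613189697, 66.33908081054688), 78.6364974975586) [ 473.2 -336.   214.8  504.2 -330.5  218.8  531.3 -323.7  224.8]
scene
red 1516 ((506.2662048339844, -311.97869873046875), (141.32217407226562, 199.39125061035156), 79.0389175415039) [ 420.4 -378.2  217.   521.2 -301.2  220.8  600.9 -243.3  224. ]
blk 257 ((511.82525634765625, -314.26373291015625), (132.71380615234375, 175.35159301757812), 79.86296081542969) [ 450.5 -334.8  216.6  507.5 -312.4  219.   559.3 -291.7  221. ]
yel 36 ((501.5136413574219, -351.10955810546875), (55.8482551574707, 63.394222259521484), 83.7982406616211) [ 473.  -347.5  217.3  499.5 -330.6  219.6  528.9 -322.1  221.2]
0.95 141 ((564.76123046875, 19.749862670898438), (11.465958595275879, 15.894974708557129), 0.4636129140853882) [564.   19.6  61.1]
  body ((563.8390502929688, 19.491247177124023), (34.49672317504883, 61.16709899902344), 87.97559356689453)
0.88 141 ((561.9228515625, -47.849918365478516), (16.310983657836914, 10.963452339172363), 89.29423522949219) [561.5 -47.5  60.9]
  body ((563.07177734375, -47.645423889160156), (34.311710357666016, 63.81526565551758), 87.40277862548828)
0.69 130 ((568.0242919921875, 87.62437438964844), (16.294431686401367, 10.06636905670166), 84.39481353759766) [567.7  87.5  61.4]
  body ((568.0331420898438, 87.18106079101562), (33.62698745727539, 62.57808303833008), 88.7303466796875)
```

>>> {"fn": "servo_tool", "kwargs": {"steps": [[120,[4,29,0],[0,0,0]],[120,[4,29,0],[0,0,0]],[120,[3,28,0],[0,0,0]],[120,[0,0,30],[0,0,0]],[120,[0,0,40],[0,0,0]],[120,[0,0,40],[0,0,0]],[120,[0,0,30],[0,0,0]],[120,[0,0,20],[0,0,0]],[120,[0,0,14],[0,0,0]],[120,[0,0,10],[0,0,0]]]}}

```text
time_s: 10.4
ee_pos: [561.1, -47.9, 68.8]
ee_rot: [-179.9, -0.0, 88.0]
force: [0.9, -0.5, 0.6]
gripper_width: 48.4
gripper_force: 0.0
```

>>> {"fn": "servo_tool", "kwargs": {"steps": [[120,[0,0,6],[0,0,0]],[120,[0,0,4],[0,0,0]],[120,[0,0,0],[0,0,0]],[255,[0,0,0],[0,0,0]],[255,[0,0,0],[0,0,0]],[255,[0,0,0],[0,0,0]],[255,[0,0,0],[0,0,0]],[255,[0,0,0],[0,0,0]],[255,[0,0,0],[0,0,0]],[255,[0,0,0],[0,0,0]]], "squeeze": 25}}

```text
time_s: 11.4
ee_pos: [561.6, -48.0, 60.2]
ee_rot: [180.0, -0.0, 88.0]
force: [-0.2, 0.5, 2.0]
gripper_width: 10.1
gripper_force: 25.0
```

>>> {"fn": "servo_tool", "kwargs": {"steps": [[255,[0,0,-20],[0,0,0]],[255,[0,0,-40],[0,0,0]],[255,[0,0,-40],[0,0,0]],[255,[0,0,-40],[0,0,0]],[255,[0,0,-40],[0,0,0]],[255,[0,0,-40],[0,0,0]],[255,[0,0,-10],[0,0,0.077]],[255,[0,0,0],[0,0,0.077]],[255,[-20,0,0],[0,0,0]],[255,[-36,0,0],[0,0,0]]]}}

```text
time_s: 12.4
ee_pos: [551.1, -102.0, 289.9]
ee_rot: [-180.0, -0.1, 79.4]
force: [0.8, -0.4, -0.5]
gripper_width: 9.8
gripper_force: 25.0
```

>>> {"fn": "servo_tool", "kwargs": {"steps": [[255,[-40,-1,0],[0,0,0]],[255,[-40,-1,0],[0,0,0]],[255,[-40,-1,0],[0,0,0]],[255,[-40,-1,0],[0,0,0]],[255,[-35,-2,0],[0,0,0]],[255,[-20,0,0],[0,0,0]],[255,[0,0,0],[0,0,0]],[255,[0,0,0],[0,0,0]],[255,[0,0,0],[0,0,0]],[255,[0,0,0],[0,0,0]]]}}

```text
time_s: 13.4
ee_pos: [505.0, -311.8, 290.1]
ee_rot: [180.0, -0.0, 79.3]
force: [0.7, -0.1, -1.1]
gripper_width: 9.7
gripper_force: 25.0
```

```bash
python3 - <<'E'
from bin import *
p=grab("wrist"); print(pose(),state()["ee_rot"]); save(p,"w3.png"); fitbin(p)
p=grab("scene"); save(p,"s3.png",(140,90,340,240),3)
E
```

```text
(array([[ 0.2,  1. ,  0. ],
       [ 1. , -0.2,  0. ],
       [ 0. ,  0. , -1. ]]), array([ 505. , -311.9,  290.2])) [180.   -0.   79.3]
red 20004 ((508.6077880859375, -301.2779235839844), (110.54753112792969, 195.74176025390625), 79.16484069824219) [ 420.9 -334.9  218.5  514.9 -275.2  219.7  598.6 -243.4  222.4]
blk 4834 ((506.2303771972656, -313.16900634765625), (42.04725646972656, 124.87657165527344), 79.27384185791016) [ 449.5 -335.8  216.6  509.7 -304.8  217.6  563.1 -288.4  218.7]
```

View pics/w3.png

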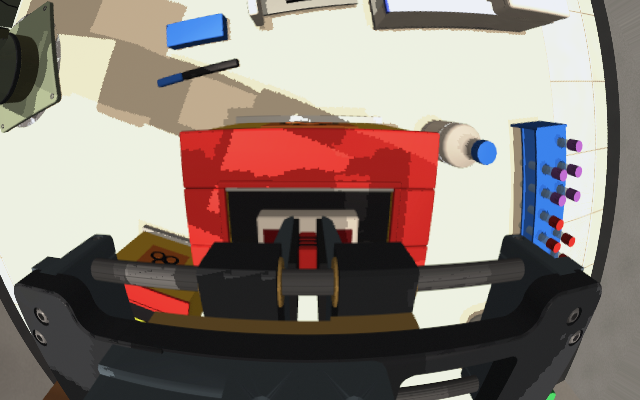

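View pics/s3.png

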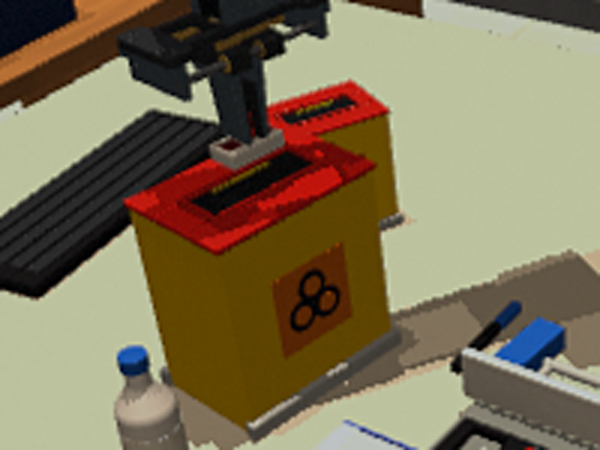

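Wrist view: the cartridge is held flat at (307,225) over the opening, whose far edge is at row 190. I'll check the exact edges next.

```bash
python3 - <<'E'
from bin import *
p=grab("wrist")
c=p["color"].astype(int)
for col in(260,310,360):
    for r in range(182,200): 
        if c[r,col].max()<70: print(col,r,at_z(p,[col],[r],220)); break
for row in(200,205):
    ks=[k for k in range(200,420) if c[row,k].max()<70]; print(row,ks[0],ks[-1],at_z(p,[ks[0],ks[-1]],[row,row],220))
B=np.array([505,-312.7]);a=np.radians(-10.8);ax=np.array([np.cos(a),np.sin(a)]);ay=np.array([-ax[1],ax[0]])
for q in [at_z(p,[260],[189],220)[0],at_z(p,[310],[189],220)[0],at_z(p,[360],[189],220)[0]]: print((q[:2]-B)@ax,(q[:2]-B)@ay)
# lid near edge
for col in(220,310,400):
    rr=[r for r in range(100,185) if c[r,col,0]>1.8*c[r,col,1] and c[r,col,0]>80]; q=at_z(p,[col],[rr[0]],220)[0];print("lid",rr[0],(q[:2]-B)@ax,(q[:2]-B)@ay)
E
```

```text
260 191 [[ 474.7 -285.8  220. ]]
310 191 [[ 510.8 -292.7  220. ]]
360 192 [[ 547.  -300.3  220. ]]
200 228 390 [[ 448.9 -288.   220. ]
 [ 568.9 -310.7  220. ]]
205 229 390 [[ 448.7 -292.   220. ]
 [ 568.5 -314.6  220. ]]
-34.74077716939588 22.226930756645388
1.9926695299401453 22.24914920338135
38.81264627116759 22.37680906264898
lid 129 -62.9477824978307 67.00031345789887
lid 123 1.8408628080282856 70.04975691714365
lid 130 66.95005353665042 66.65187513039152
```

>>> {"fn": "servo_tool", "kwargs": {"steps": [[255,[-2,1,10],[0,0,0]],[255,[0,0,12],[0,0,0]],[255,[0,0,8],[0,0,0]],[255,[0,0,5],[0,0,0]],[255,[0,0,5],[0,0,0]],[255,[0,0,5],[0,0,0]],[255,[0,0,5],[0,0,0]],[255,[0,0,5],[0,0,0]],[255,[0,0,5],[0,0,0]],[255,[0,0,5],[0,0,0]]]}}

```text
time_s: 14.55
ee_pos: [505.2, -315.3, 224.4]
ee_rot: [-180.0, 0.0, 79.2]
force: [-0.7, -3.0, 1.3]
gripper_width: 9.7
gripper_force: 25.0
```

>>> {"fn": "servo_tool", "kwargs": {"steps": [[255,[0,0,10],[0,0,0]],[255,[0,0,10],[0,0,0]],[255,[0,0,10],[0,0,0]],[255,[0,0,9],[0,0,0]],[255,[0,0,3],[0,0,0]],[255,[0,0,0],[0,0,0]],[140,[0,0,0],[0,0,0]],[140,[0,0,0],[0,0,0]],[140,[0,0,0],[0,0,0]],[140,[0,0,0],[0,0,0]]]}}

```text
time_s: 15.55
ee_pos: [505.4, -315.2, 183.4]
ee_rot: [180.0, 0.0, 79.2]
force: [-0.9, -0.8, -0.4]
gripper_width: 38.8
gripper_force: 1.0
```

>>> {"fn": "servo_tool", "kwargs": {"steps": [[140,[0,0,-10],[0,0,0]],[140,[0,0,-20],[0,0,0]],[140,[0,0,-30],[0,0,0]],[140,[0,0,-35],[0,0,0]],[140,[0,0,-5],[0,0,0]],[140,[40,0,0],[0,0,0]],[140,[45,0,0],[0,0,0]],[140,[45,1,0],[0,0,0]],[140,[45,1,0],[0,0,-0.077]],[140,[45,1,0],[0,0,-0.077]]]}}

```text
time_s: 16.55
ee_pos: [546.3, -96.7, 283.2]
ee_rot: [180.0, -0.1, 88.2]
force: [1.0, 0.4, -0.2]
gripper_width: 41.0
gripper_force: 0.0
```

```bash
cat > tabs.py <<'E'
from h import *
np.set_printoptions(precision=1,suppress=True)
def tool(w,yaw=None):
    R,t=pose(); 
    return R.T@(np.array(w)-t)
def spent():
  p=grab("wrist"); print(pose()[1],state()["ee_rot"])
  for o in outline_of(p,"spent0")[:4]:
    Q,_,_=pts(p,o["pixels"]); q=Q[(Q[:,2]>57)&(Q[:,2]<66)]
    if len(q)>20:
      c=cv2.minAreaRect(q[:,:2].astype(np.float32))[0]; print(o["confidence"],len(q),c,"tool",tool([c[0],c[1],60]))
E
python3 - <<'E'
from tabs import *
spent()
p=grab("scene"); save(p,"s4.png",(140,90,340,240),3)
E
```

```text
[546.7 -90.1 283.2] [180.   -0.5  88.5]
0.8 107 (568.3473510742188, 87.44383239746094) tool [180.8  16.9 223.9]
0.7 117 (564.91943359375, 19.51411247253418) tool [112.8  15.4 223.7]
0.17 1297 (464.262939453125, 12.909706115722656) tool [103.4 -85.  223.7]
```

View pics/s4.png

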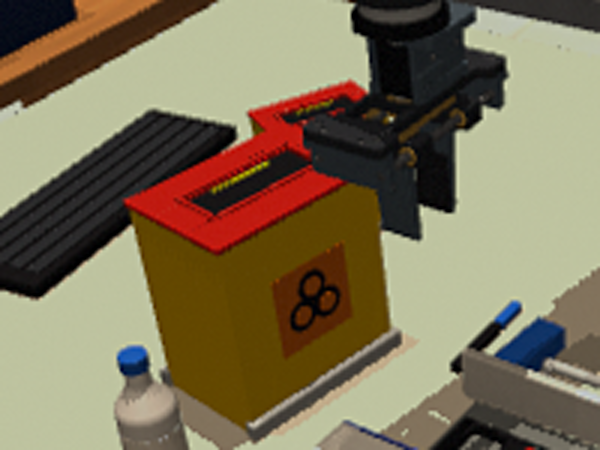

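The flap is shut again at (260,180) and the cartridge has gone in. Next is the middle one.

>>> {"fn": "servo_tool", "kwargs": {"steps": [[140,[30,5,0],[0,0,0]],[140,[40,5,10],[0,0,0]],[140,[33,5,30],[0,0,0]],[140,[10,0,40],[0,0,0]],[140,[0,0,40],[0,0,0]],[140,[0,0,40],[0,0,0]],[140,[0,0,25],[0,0,0]],[140,[0,0,15],[0,0,0]],[140,[0,0,0],[0,0,0]],[140,[0,0,0],[0,0,0]]]}}

```text
time_s: 17.7
ee_pos: [565.5, 12.6, 83.4]
ee_rot: [180.0, -0.0, 87.9]
force: [-0.8, -0.4, 0.9]
gripper_width: 40.7
gripper_force: 0.0
```

>>> {"fn": "servo_tool", "kwargs": {"steps": [[140,[7,-1,0],[0,0,0]],[140,[0,0,10],[0,0,0]],[140,[0,0,8],[0,0,0]],[140,[0,0,5],[0,0,0]],[140,[0,0,0],[0,0,0]],[255,[0,0,0],[0,0,0]],[255,[0,0,0],[0,0,0]],[255,[0,0,0],[0,0,0]],[255,[0,0,0],[0,0,0]],[255,[0,0,0],[0,0,0]]]}}

```text
time_s: 18.7
ee_pos: [564.5, 20.4, 60.3]
ee_rot: [180.0, -0.0, 88.0]
force: [0.2, -0.7, 1.2]
gripper_width: 9.6
gripper_force: 25.0
```

>>> {"fn": "servo_tool", "kwargs": {"steps": [[255,[0,0,-20],[0,0,0]],[255,[0,0,-40],[0,0,0]],[255,[0,0,-40],[0,0,0]],[255,[0,0,-40],[0,0,0]],[255,[0,0,-40],[0,0,0]],[255,[0,0,-40],[0,0,0]],[255,[0,0,-10],[0,0,0.077]],[255,[0,0,0],[0,0,0.077]],[255,[-25,0,0],[0,0,0]],[255,[-45,0,0],[0,0,0]]]}}

```text
time_s: 19.7
ee_pos: [551.4, -47.2, 290.0]
ee_rot: [180.0, -0.1, 79.4]
force: [0.1, -0.2, -0.3]
gripper_width: 10.0
gripper_force: 25.0
```

>>> {"fn": "servo_tool", "kwargs": {"steps": [[255,[-45,1,0],[0,0,0]],[255,[-45,1,0],[0,0,0]],[255,[-45,1,0],[0,0,0]],[255,[-45,1,0],[0,0,0]],[255,[-45,1,0],[0,0,0]],[255,[-30,0,0],[0,0,0]],[255,[-15,0,0],[0,0,0]],[255,[0,0,0],[0,0,0]],[255,[0,0,0],[0,0,0]],[255,[0,0,0],[0,0,0]]]}}

```text
time_s: 20.7
ee_pos: [505.8, -312.9, 290.2]
ee_rot: [180.0, -0.0, 79.3]
force: [-0.4, 0.4, -0.3]
gripper_width: 9.5
gripper_force: 25.0
```

>>> {"fn": "servo_tool", "kwargs": {"steps": [[255,[-1,0,10],[0,0,0]],[255,[0,0,12],[0,0,0]],[255,[0,0,8],[0,0,0]],[255,[0,0,5],[0,0,0]],[255,[0,0,5],[0,0,0]],[255,[0,0,5],[0,0,0]],[255,[0,0,5],[0,0,0]],[255,[0,0,5],[0,0,0]],[255,[0,0,5],[0,0,0]],[255,[0,0,5],[0,0,0]]]}}

```text
time_s: 21.7
ee_pos: [505.1, -315.6, 224.4]
ee_rot: [-180.0, 0.0, 79.2]
force: [-0.6, -2.5, 1.0]
gripper_width: 9.5
gripper_force: 25.0
```

>>> {"fn": "servo_tool", "kwargs": {"steps": [[255,[0,0,10],[0,0,0]],[255,[0,0,10],[0,0,0]],[255,[0,0,10],[0,0,0]],[255,[0,0,9],[0,0,0]],[255,[0,0,3],[0,0,0]],[255,[0,0,0],[0,0,0]],[140,[0,0,0],[0,0,0]],[140,[0,0,0],[0,0,0]],[140,[0,0,0],[0,0,0]],[140,[0,0,0],[0,0,0]]]}}

```text
time_s: 22.7
ee_pos: [505.3, -315.5, 183.4]
ee_rot: [180.0, 0.0, 79.2]
force: [-0.6, -2.1, 0.7]
gripper_width: 39.0
gripper_force: 1.0
```

>>> {"fn": "servo_tool", "kwargs": {"steps": [[140,[0,0,-10],[0,0,0]],[140,[0,0,-20],[0,0,0]],[140,[0,0,-30],[0,0,0]],[140,[0,0,-35],[0,0,0]],[140,[0,0,-5],[0,0,0]],[140,[40,0,0],[0,0,0]],[140,[45,0,0],[0,0,0]],[140,[45,1,0],[0,0,0]],[140,[45,1,0],[0,0,-0.077]],[140,[45,1,0],[0,0,-0.077]]]}}

```text
time_s: 23.7
ee_pos: [546.2, -97.0, 283.2]
ee_rot: [180.0, -0.1, 88.2]
force: [0.9, -0.6, -0.3]
gripper_width: 41.3
gripper_force: 0.0
```

>>> {"fn": "servo_tool", "kwargs": {"steps": [[140,[40,3,0],[0,0,0]],[140,[40,3,0],[0,0,0]],[140,[40,3,0],[0,0,0]],[140,[35,3,0],[0,0,0]],[140,[20,3,0],[0,0,0]],[140,[0,0,30],[0,0,0]],[140,[0,0,40],[0,0,0]],[140,[0,0,40],[0,0,0]],[140,[0,0,20],[0,0,0]],[140,[0,0,0],[0,0,0]]]}}

```text
time_s: 24.7
ee_pos: [564.7, 75.3, 149.9]
ee_rot: [-179.6, 0.0, 88.0]
force: [-0.5, 0.6, -0.3]
gripper_width: 41.5
gripper_force: 0.0
```

>>> {"fn": "servo_tool", "kwargs": {"steps": [[140,[0,0,0],[0,0,0]],[140,[0,0,0],[0,0,0]],[140,[0,0,0],[0,0,0]],[140,[0,0,0],[0,0,0]],[140,[0,0,0],[0,0,0]],[140,[0,0,0],[0,0,0]],[140,[0,0,0],[0,0,0]],[140,[0,0,0],[0,0,0]],[140,[0,0,0],[0,0,0]],[140,[0,0,0],[0,0,0]]]}}

```text
time_s: 25.7
ee_pos: [567.2, 75.0, 153.0]
ee_rot: [-180.0, -0.0, 88.0]
force: [0.1, 0.3, 0.2]
gripper_width: 41.2
gripper_force: 0.0
```

```bash
python3 - <<'E'
from bin import *
p=grab("top"); fitbin(p)
p=grab("scene"); fitbin(p)
print(tuple(pose()[1]))
print((pose()[0].T@(np.array([568,87.5,60])-pose()[1])))
E
```

```text
red 2524 ((504.76025390625, -312.8517150878906), (136.4705810546875, 195.99459838867188), 78.95574951171875) [ 415.4 -377.9  215.7  502.8 -311.7  221.1  593.3 -247.1  226.4]
blk 576 ((507.00909423828125, -291.0802917480469), (94.1694107055664, 173.83140563964844), 78.79855346679688) [ 450.8 -337.8  212.9  504.9 -313.2  218.6  560.7 -291.3  223.9]
yel 46 ((502.9241027832031, -330.1121826171875), (5.803083896636963, 66.4141845703125), 79.67537689208984) [ 473.5 -336.9  215.1  503.8 -330.7  219.5  532.4 -324.   223.2]
red 1527 ((506.5360107421875, -312.80535888671875), (141.19775390625, 199.46600341796875), 79.44319915771484) [ 420.7 -377.5  216.8  521.9 -300.   220.9  601.  -243.4  223.7]
blk 250 ((511.90960693359375, -337.85968017578125), (134.2168731689453, 135.0072479248047), 9.031750679016113) [ 452.  -334.9  216.8  508.1 -312.3  219.1  559.3 -293.6  221. ]
yel 37 ((480.3103942871094, -343.5360107421875), (102.69758605957031, 47.05066680908203), 31.707223892211914) [ 470.4 -369.2  217.4  497.8 -329.8  219.4  532.  -321.4  221.8]
(np.float64(567.1688951760583), np.float64(75.00652002458212), np.float64(153.03863063086027))
[12.5  0.4 93. ]
```

Flap is shut and level. Third one now.

>>> {"fn": "servo_tool", "kwargs": {"steps": [[140,[12,0,20],[0,0,0]],[140,[0,0,30],[0,0,0]],[140,[0,0,20],[0,0,0]],[140,[0,0,15],[0,0,0]],[140,[0,0,8],[0,0,0]],[140,[0,0,0],[0,0,0]],[255,[0,0,0],[0,0,0]],[255,[0,0,0],[0,0,0]],[255,[0,0,0],[0,0,0]],[255,[0,0,0],[0,0,0]]]}}

```text
time_s: 26.8
ee_pos: [567.8, 87.0, 60.5]
ee_rot: [180.0, -0.0, 88.0]
force: [-0.0, -1.1, -0.6]
gripper_width: 12.1
gripper_force: 0.0
```

>>> {"fn": "servo_tool", "kwargs": {"steps": [[255,[0,0,0],[0,0,0]],[255,[0,0,0],[0,0,0]],[255,[0,0,-20],[0,0,0]],[255,[0,0,-40],[0,0,0]],[255,[0,0,-40],[0,0,0]],[255,[0,0,-40],[0,0,0]],[255,[0,0,-40],[0,0,0]],[255,[0,0,-40],[0,0,0]],[255,[0,0,-10],[0,0,0.077]],[255,[0,0,0],[0,0,0.077]]]}}

```text
time_s: 27.8
ee_pos: [568.5, 87.1, 292.9]
ee_rot: [179.7, -0.1, 79.0]
force: [0.1, -0.3, -1.7]
gripper_width: 9.7
gripper_force: 25.0
```

>>> {"fn": "servo_tool", "kwargs": {"steps": [[255,[-30,1,0],[0,0,0]],[255,[-45,2,0],[0,0,0]],[255,[-45,2,0],[0,0,0]],[255,[-45,2,0],[0,0,0]],[255,[-45,2,0],[0,0,0]],[255,[-45,2,0],[0,0,0]],[255,[-45,2,0],[0,0,0]],[255,[-45,1,0],[0,0,0]],[255,[-40,0,0],[0,0,0]],[255,[-20,0,0],[0,0,0]]]}}

```text
time_s: 28.8
ee_pos: [504.1, -316.5, 289.5]
ee_rot: [-179.9, 0.0, 79.0]
force: [-0.2, 1.0, -1.4]
gripper_width: 9.6
gripper_force: 25.0
```

>>> {"fn": "servo_tool", "kwargs": {"steps": [[255,[0,0,0],[0,0,0]],[255,[0,0,0],[0,0,0]],[255,[0,0,0],[0,0,0]],[255,[0,0,5],[0,0,0]],[255,[0,0,5],[0,0,0]],[255,[0,0,5],[0,0,0]],[255,[0,0,5],[0,0,0]],[255,[0,0,0],[0,0,0]],[255,[0,0,0],[0,0,0]],[255,[0,0,0],[0,0,0]]]}}

```text
time_s: 29.8
ee_pos: [505.4, -313.6, 270.3]
ee_rot: [180.0, 0.0, 79.2]
force: [-0.0, 0.0, -0.8]
gripper_width: 9.5
gripper_force: 25.0
```

>>> {"fn": "servo_tool", "kwargs": {"steps": [[255,[0,0,6],[0,0,0]],[255,[0,0,6],[0,0,0]],[255,[0,0,5],[0,0,0]],[255,[0,0,5],[0,0,0]],[255,[0,0,5],[0,0,0]],[255,[0,0,5],[0,0,0]],[255,[0,0,5],[0,0,0]],[255,[0,0,8],[0,0,0]],[255,[0,0,0],[0,0,0]],[255,[0,0,0],[0,0,0]]]}}

```text
time_s: 30.8
ee_pos: [504.6, -313.2, 223.8]
ee_rot: [-179.8, -0.0, 79.2]
force: [-0.9, -3.7, -1.8]
gripper_width: 9.9
gripper_force: 25.0
```

>>> {"fn": "servo_tool", "kwargs": {"steps": [[255,[0,0,10],[0,0,0]],[255,[0,0,10],[0,0,0]],[255,[0,0,10],[0,0,0]],[255,[0,0,9],[0,0,0]],[255,[0,0,3],[0,0,0]],[255,[0,0,0],[0,0,0]],[140,[0,0,0],[0,0,0]],[140,[0,0,0],[0,0,0]],[140,[0,0,0],[0,0,0]],[140,[0,0,0],[0,0,0]]]}}

```text
time_s: 31.8
ee_pos: [505.3, -313.5, 183.4]
ee_rot: [180.0, 0.0, 79.2]
force: [-0.9, -2.5, -0.3]
gripper_width: 38.8
gripper_force: 1.0
```

>>> {"fn": "servo_tool", "kwargs": {"steps": [[140,[0,0,-10],[0,0,0]],[140,[0,0,-20],[0,0,0]],[140,[0,0,-30],[0,0,0]],[140,[0,0,-35],[0,0,0]],[140,[0,0,-5],[0,0,0]],[140,[40,0,0],[0,0,0]],[140,[45,0,0],[0,0,0]],[140,[45,1,0],[0,0,0]],[140,[45,1,0],[0,0,-0.077]],[140,[45,1,0],[0,0,-0.077]]]}}

```text
time_s: 32.8
ee_pos: [546.3, -95.0, 283.2]
ee_rot: [180.0, -0.1, 88.2]
force: [0.8, -0.8, -0.0]
gripper_width: 41.3
gripper_force: 0.0
```

>>> {"fn": "servo_tool", "kwargs": {"steps": [[140,[45,-5,0],[0,0,0]],[140,[45,-5,0],[0,0,0]],[140,[45,-5,0],[0,0,0]],[140,[45,-5,0],[0,0,0]],[140,[45,-5,0],[0,0,0]],[140,[40,-5,0],[0,0,0]],[140,[20,0,0],[0,0,0]],[140,[0,0,0],[0,0,0]],[140,[0,0,0],[0,0,0]],[140,[0,0,0],[0,0,0]]]}}

```text
time_s: 33.8
ee_pos: [526.0, 187.7, 283.1]
ee_rot: [-180.0, 0.0, 87.9]
force: [-0.1, -0.1, 0.0]
gripper_width: 41.1
gripper_force: 0.0
```

```bash
cat > fresh.py <<'E'
from bin import *
def fresh(p,show=True):
    out=[]
    R,t=pose()
    for o in outline_of(p,"fresh0")[:5]:
        Q,u,v=pts(p,o["pixels"]); c=p["color"][v,u].astype(int)
        if len(Q)<50: continue
        top=np.percentile(Q[:,2],97)
        tab=Q[(Q[:,2]>top-6)]; tc=cv2.minAreaRect(tab[:,:2].astype(np.float32))[0]
        b=Q[(Q[:,2]>top-30)&(Q[:,2]<top-22)]
        if len(b)<30: continue
        bx=cv2.boxPoints(cv2.minAreaRect(b[:,:2].astype(np.float32)))
        e=[bx[1]-bx[0],bx[2]-bx[1]]; e.sort(key=np.linalg.norm); L=e[1]
        a=(np.degrees(np.arctan2(L[1],L[0]))+90)%180-90
        print(round(o["confidence"],2),np.round(o["at"]),"tab",np.array(tc),"top",top,"bodyc",bx.mean(0),"size",[np.linalg.norm(x) for x in e],"head",a,"tool",R.T@(np.array([*tc,40])-t))
E
python3 - <<'E'
from fresh import *
p=grab("top"); fitbin(p)
p=grab("wrist"); save(p,"w5.png"); print(pose()[1],state()["ee_rot"]); fresh(p)
E
```

```text
red 2524 ((504.88262939453125, -312.75909423828125), (136.65626525878906, 196.55172729492188), 78.9410629272461) [ 415.5 -378.1  215.7  503.  -311.9  220.9  593.6 -246.7  226.4]
blk 571 ((516.5490112304688, -293.41552734375), (93.15866088867188, 152.92880249023438), 79.03374481201172) [ 451.  -337.   213.2  504.7 -313.   218.8  560.6 -291.6  223.4]
yel 46 ((502.0395812988281, -329.6181335449219), (6.484015464782715, 65.42698669433594), 79.62633514404297) [ 473.7 -336.1  213.6  502.3 -330.5  219.8  531.1 -323.2  224.7]
[526.2 187.4 283.2] [-180.     0.    87.9]
0.84 [304.  62.] tab [529.6 331.4] top 44.10392538305073 bodyc [529.8 331.8] size [np.float32(34.06702), np.float32(61.96452)] head 3.5582886 tool [144.   -1.9 243.2]
0.66 [292.  19.] tab [515.8 394.4] top 44.134206566796465 bodyc [516.  394.5] size [np.float32(35.365444), np.float32(63.113293)] head -19.504852 tool [206.4 -18.  243.2]
0.64 [295. 112.] tab [511.9 263.2] top 43.988547606064365 bodyc [512.  263.5] size [np.float32(34.49435), np.float32(61.29456)] head -18.575027 tool [ 75.2 -17.  243.2]
```

View pics/w5.png

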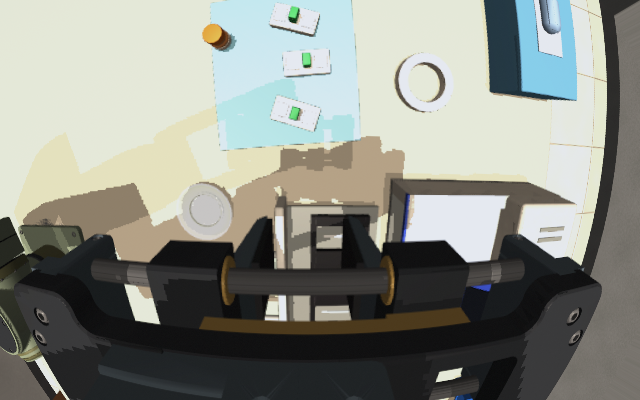

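Wrist view: fresh tabs at (294,113), (307,60) and (293,15), with the vial at (215,37); the nests are empty. I'll pick the nearest one, A.

>>> {"fn": "servo_tool", "kwargs": {"steps": [[140,[35,-9,20],[0,0,0]],[140,[40,-8,40],[0,0,0]],[140,[0,0,40],[0,0,0.145]],[140,[0,0,40],[0,0,0.145]],[140,[0,0,20],[0,0,0]],[140,[0,0,0],[0,0,0]],[140,[0,0,0],[0,0,0]],[140,[0,0,0],[0,0,0]],[140,[0,0,0],[0,0,0]],[140,[0,0,0],[0,0,0]]]}}

```text
time_s: 34.95
ee_pos: [513.2, 259.3, 129.4]
ee_rot: [179.9, -0.1, 71.4]
force: [0.2, -0.2, 0.1]
gripper_width: 40.8
gripper_force: 0.0
```

```bash
python3 - <<'E'
from fresh import *
p=grab("top"); print(pose()[1],state()["ee_rot"]); fresh(p)
p=grab("scene"); fresh(p)
E
```

```text
[513.  259.2 129.1] [179.9  -0.1  71.4]
0.43 [302. 153.] tab [827.8   9.2] top 135.56505335047257 bodyc [761.1  13.5] size [np.float32(47.738255), np.float32(290.74686)] head 87.20032 tool [-136.5  378.1   89.3]
0.66 [458. 292.] tab [517.3 396. ] top 45.50495804410245 bodyc [517.8 395.1] size [np.float32(34.00974), np.float32(63.486088)] head -17.608383 tool [131.  -39.4  88.7]
0.65 [436. 288.] tab [530.  332.6] top 45.19625430698025 bodyc [530.8 332.4] size [np.float32(34.17051), np.float32(64.74178)] head 3.232216 tool [75.  -7.1 88.7]
0.51 [408. 271.] tab [512.2 265.2] top 43.975942379496985 bodyc [514.4 264.8] size [np.float32(32.992725), np.float32(62.984665)] head -19.233643 tool [ 5.4 -2.5 88.7]
```

>>> {"fn": "servo_tool", "kwargs": {"steps": [[140,[4,-2,20],[0,0,0]],[140,[0,0,30],[0,0,0]],[140,[0,0,20],[0,0,0]],[140,[0,0,12],[0,0,0]],[140,[0,0,5],[0,0,0]],[140,[0,0,0],[0,0,0]],[255,[0,0,0],[0,0,0]],[255,[0,0,0],[0,0,0]],[255,[0,0,0],[0,0,0]],[255,[0,0,0],[0,0,0]]]}}

```text
time_s: 36.15
ee_pos: [512.1, 263.6, 41.4]
ee_rot: [180.0, -0.0, 71.4]
force: [-0.3, 0.4, -0.7]
gripper_width: 11.7
gripper_force: 0.0
```

>>> {"fn": "servo_tool", "kwargs": {"steps": [[255,[0,0,0],[0,0,0]],[255,[0,0,0],[0,0,0]],[255,[0,0,-10],[0,0,0]],[255,[0,0,-20],[0,0,0]],[255,[0,0,-40],[0,0,0]],[255,[0,0,-40],[0,0,0]],[255,[0,0,-40],[0,0,0]],[255,[0,0,-30],[0,0,-0.145]],[255,[0,0,0],[0,0,-0.145]],[255,[0,0,0],[0,0,0]]]}}

```text
time_s: 37.15
ee_pos: [512.1, 263.6, 222.8]
ee_rot: [179.9, -0.1, 88.0]
force: [-0.8, 0.1, 0.3]
gripper_width: 9.7
gripper_force: 25.0
```

>>> {"fn": "servo_tool", "kwargs": {"steps": [[255,[-30,0,0],[0,0,0]],[255,[-42,0,0],[0,0,0]],[255,[-42,0,0],[0,0,0]],[255,[-42,0,0],[0,0,0]],[255,[-42,0,0],[0,0,0]],[255,[-42,0,0],[0,0,0]],[255,[-42,0,0],[0,0,0]],[255,[-25,0,0],[0,0,0]],[255,[-15,0,0],[0,0,0]],[255,[0,0,0],[0,0,0]]]}}

```text
time_s: 38.15
ee_pos: [500.3, -59.4, 220.6]
ee_rot: [-179.9, -0.0, 87.8]
force: [1.3, 0.5, -0.8]
gripper_width: 9.6
gripper_force: 25.0
```

```bash
python3 - <<'E'
from h import *
np.set_printoptions(precision=1,suppress=True)
p=grab("wrist"); print(pose()[1],state()["ee_rot"],state()["gripper_width"]); save(p,"w6.png")
P,u,v=pts(p)
a=np.radians(-2.0);X=np.array([np.cos(a),np.sin(a)]);Y=np.array([-X[1],X[0]])
for c in((566,87.4),(563.7,19.5),(561.4,-48.4)):
    d=P[:,:2]-np.array(c); lx,ly=d@X,d@Y
    near=(np.abs(lx)<42)&(np.abs(ly)<30)
    fl=near&(np.abs(P[:,2]-20.5)<3.5); rim=near&(P[:,2]>26)&(P[:,2]<35)
    if fl.sum()>50: print(c,fl.sum(),cv2.minAreaRect(P[fl,:2].astype(np.float32)),"floor x",np.percentile(lx[fl],[1,99]),"y",np.percentile(ly[fl],[1,99]),np.median(P[fl,2]),"rim",rim.sum(),np.median(P[rim,2]))
m=(np.abs(P[:,2]-57)<7)&(P[:,0]>430)&(P[:,0]<456)&(P[:,1]>-60)&(P[:,1]<100)
print("handle",m.sum(),cv2.minAreaRect(P[m,:2].astype(np.float32)))
E
```

```text
[500.4 -58.2 220.7] [-179.9   -0.1   87.8] 9.611567913088033
(566, 87.4) 2019 ((563.3169555664062, 87.57557678222656), (58.95410919189453, 78.25456237792969), 87.63468933105469) floor x [-41.7  35.6] y [-21.9  21.6] 19.902000062517118 rim 1875 29.763506161641885
(563.7, 19.5) 2116 ((560.8052978515625, 20.02933120727539), (58.9098014831543, 78.14887237548828), 88.09619140625) floor x [-41.9  35. ] y [-19.2  21.7] 19.735843255604237 rim 1937 29.6637787386058
(561.4, -48.4) 1905 ((558.1067504882812, -48.136199951171875), (59.65157699584961, 76.94396209716797), 88.33812713623047) floor x [-41.8  34.4] y [-19.3  22.9] 19.638450531473723 rim 1864 29.55108811521538
handle 1506 ((445.51611328125, 24.459522247314453), (122.09418487548828, 21.12639617919922), 89.89519500732422)
```

View pics/w6.png

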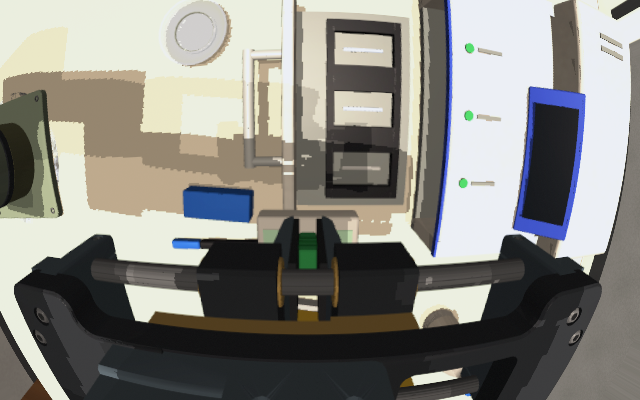

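Wrist view: three empty pockets at (363,49), (363,108) and (362,168), and the fresh cartridge is held square at (307,225).

```bash
python3 - <<'E'
from h import *
np.set_printoptions(precision=1,suppress=True)
p=grab("wrist"); P,u,v=pts(p); R,t=pose(); print(t,state()["ee_rot"])
H=np.full((400,640),0,np.uint8); fl=np.abs(P[:,2]-20)<3
H[v[fl],u[fl]]=1
n,l,st,ce=cv2.connectedComponentsWithStats(H,connectivity=4)
L=l[v,u]
for k in range(1,n):
    if 800<st[k,4]<4000:
        q=P[L==k][:,:2]; r=cv2.minAreaRect(q.astype(np.float32)); print(st[k],r,"tool",R.T@np.array([*r[0],59.5])-R.T@t)
E
```

```text
[500.5 -57.6 220.7] [-179.9   -0.1   87.9]
[ 334   33   60   36 1882] ((568.9395141601562, 88.61041259765625), (38.83686065673828, 67.01068878173828), 87.94326782226562) tool [148.4  63.2 161.3]
[ 334   92   59   36 1982] ((566.3233642578125, 19.922290802001953), (39.36167526245117, 66.9869613647461), 87.76881408691406) tool [ 79.6  63.1 161.2]
[ 333  154   58   32 1799] ((563.2752685546875, -49.27000045776367), (37.4464111328125, 66.32272338867188), 88.77394104003906) tool [ 10.4  62.5 161.2]
```

>>> {"fn": "servo_tool", "kwargs": {"steps": [[255,[4,20,0],[0,0,0]],[255,[4,22,20],[0,0,0]],[255,[3,20,40],[0,0,0]],[255,[0,0,40],[0,0,0]],[255,[0,0,30],[0,0,0]],[255,[0,0,12],[0,0,0]],[255,[0,0,0],[0,0,0]],[255,[0,0,0],[0,0,0]],[255,[0,0,0],[0,0,0]],[255,[0,0,0],[0,0,0]]]}}

```text
time_s: 39.25
ee_pos: [564.0, -49.4, 80.8]
ee_rot: [179.8, 0.0, 88.0]
force: [0.0, -0.7, -0.5]
gripper_width: 10.1
gripper_force: 25.0
```

>>> {"fn": "servo_tool", "kwargs": {"steps": [[255,[1,-1,4],[0,0,0]],[255,[0,0,4],[0,0,0]],[255,[0,0,3],[0,0,0]],[255,[0,0,3],[0,0,0]],[255,[0,0,3],[0,0,0]],[255,[0,0,2],[0,0,0]],[255,[0,0,0],[0,0,0]],[255,[0,0,0],[0,0,0]],[255,[0,0,0],[0,0,0]],[255,[0,0,0],[0,0,0]]]}}

```text
time_s: 40.25
ee_pos: [562.2, -48.4, 60.2]
ee_rot: [180.0, -0.0, 88.0]
force: [-0.0, -0.3, 0.1]
gripper_width: 9.6
gripper_force: 25.0
```

>>> {"fn": "servo_tool", "kwargs": {"steps": [[140,[0,0,0],[0,0,0]],[140,[0,0,0],[0,0,0]],[140,[0,0,0],[0,0,0]],[140,[0,0,0],[0,0,0]],[140,[0,0,-10],[0,0,0]],[140,[0,0,-20],[0,0,0]],[140,[0,0,-40],[0,0,0]],[140,[0,0,-45],[0,0,0]],[140,[0,0,-45],[0,0,0]],[140,[20,-4,0],[0,0,0]]]}}

```text
time_s: 41.25
ee_pos: [562.7, -29.9, 227.9]
ee_rot: [179.1, 0.1, 87.9]
force: [0.1, 0.5, 0.0]
gripper_width: 41.1
gripper_force: 0.0
```

>>> {"fn": "servo_tool", "kwargs": {"steps": [[140,[42,-7,0],[0,0,0]],[140,[42,-7,0],[0,0,0]],[140,[42,-7,0],[0,0,0]],[140,[42,-7,0],[0,0,0]],[140,[42,-7,0],[0,0,0]],[140,[30,-5,0],[0,0,0]],[140,[16,-2,0],[0,0,0]],[140,[0,0,0],[0,0,-0.094]],[140,[0,0,0],[0,0,0]],[140,[0,0,0],[0,0,0]]]}}

```text
time_s: 42.25
ee_pos: [525.9, 228.3, 220.4]
ee_rot: [180.0, 0.0, 93.2]
force: [-0.1, -0.4, -0.3]
gripper_width: 40.9
gripper_force: 0.0
```

```bash
python3 - <<'E'
from fresh import *
p=grab("wrist"); print(pose()[1],state()["ee_rot"]); fresh(p)
E
```

```text
[525.9 228.2 220.3] [180.    0.   93.2]
0.79 [314.  88.] tab [529.3 332.1] top 43.80150255808513 bodyc [529.5 331.8] size [np.float32(34.48232), np.float32(61.928726)] head 3.1383667 tool [103.5   9.2 180.3]
0.7 [303.  37.] tab [515.9 394.7] top 44.17279955886364 bodyc [515.7 394.7] size [np.float32(34.827145), np.float32(61.652386)] head -17.621742 tool [166.8  -0.7 180.3]
```

>>> {"fn": "servo_tool", "kwargs": {"steps": [[140,[35,3,0],[0,0,0]],[140,[40,3,10],[0,0,0]],[140,[28,3,30],[0,0,0]],[140,[0,0,40],[0,0,0]],[140,[0,0,40],[0,0,0]],[140,[0,0,20],[0,0,0]],[140,[0,0,0],[0,0,0]],[140,[0,0,0],[0,0,0]],[140,[0,0,0],[0,0,0]],[140,[0,0,0],[0,0,0]]]}}

```text
time_s: 43.35
ee_pos: [529.8, 332.8, 82.0]
ee_rot: [179.8, -0.1, 93.4]
force: [0.7, 0.1, 0.3]
gripper_width: 41.7
gripper_force: 0.0
```

>>> {"fn": "servo_tool", "kwargs": {"steps": [[140,[0,0,15],[0,0,0]],[140,[0,0,14],[0,0,0]],[140,[0,0,9],[0,0,0]],[140,[0,0,0],[0,0,0]],[255,[0,0,0],[0,0,0]],[255,[0,0,0],[0,0,0]],[255,[0,0,0],[0,0,0]],[255,[0,0,0],[0,0,0]],[255,[0,0,0],[0,0,0]],[255,[0,0,0],[0,0,0]]]}}

```text
time_s: 44.35
ee_pos: [528.8, 332.5, 42.4]
ee_rot: [180.0, -0.0, 93.4]
force: [-0.8, -0.8, 0.8]
gripper_width: 9.9
gripper_force: 25.0
```

>>> {"fn": "servo_tool", "kwargs": {"steps": [[255,[0,0,-10],[0,0,0]],[255,[0,0,-30],[0,0,0]],[255,[0,0,-40],[0,0,0]],[255,[0,0,-30],[0,0,0.094]],[255,[-20,3,0],[0,0,0]],[255,[-40,7,0],[0,0,0]],[255,[-42,7,0],[0,0,0]],[255,[-42,7,0],[0,0,0]],[255,[-42,7,0],[0,0,0]],[255,[-42,7,0],[0,0,0]]]}}

```text
time_s: 45.35
ee_pos: [557.8, 100.7, 151.5]
ee_rot: [-179.9, 0.0, 88.0]
force: [1.3, -0.2, 0.5]
gripper_width: 9.7
gripper_force: 25.0
```

>>> {"fn": "servo_tool", "kwargs": {"steps": [[255,[-40,6,0],[0,0,0]],[255,[-28,3,0],[0,0,0]],[255,[-15,0,0],[0,0,0]],[255,[0,0,20],[0,0,0]],[255,[0,0,30],[0,0,0]],[255,[0,0,20],[0,0,0]],[255,[0,0,0],[0,0,0]],[255,[0,0,0],[0,0,0]],[255,[0,0,0],[0,0,0]],[255,[0,0,0],[0,0,0]]]}}

```text
time_s: 46.35
ee_pos: [565.6, 20.1, 83.4]
ee_rot: [179.9, -0.0, 88.0]
force: [0.3, -0.3, -0.2]
gripper_width: 9.6
gripper_force: 25.0
```

>>> {"fn": "servo_tool", "kwargs": {"steps": [[255,[0,0,6],[0,0,0]],[255,[0,0,4],[0,0,0]],[255,[0,0,3],[0,0,0]],[255,[0,0,3],[0,0,0]],[255,[0,0,3],[0,0,0]],[255,[0,0,2],[0,0,0]],[255,[0,0,1],[0,0,0]],[255,[0,0,0],[0,0,0]],[255,[0,0,0],[0,0,0]],[255,[0,0,0],[0,0,0]]]}}

```text
time_s: 47.35
ee_pos: [564.7, 19.9, 60.3]
ee_rot: [180.0, -0.0, 88.0]
force: [-1.5, 0.0, 3.3]
gripper_width: 9.9
gripper_force: 25.0
```

>>> {"fn": "servo_tool", "kwargs": {"steps": [[140,[0,0,0],[0,0,0]],[140,[0,0,0],[0,0,0]],[140,[0,0,0],[0,0,0]],[140,[0,0,0],[0,0,0]],[140,[0,0,-10],[0,0,0]],[140,[0,0,-20],[0,0,0]],[140,[0,0,-40],[0,0,0]],[140,[0,0,-45],[0,0,0]],[140,[0,0,-45],[0,0,0]],[140,[20,-4,0],[0,0,0]]]}}

```text
time_s: 48.35
ee_pos: [565.4, 38.9, 228.0]
ee_rot: [179.1, -0.0, 87.9]
force: [0.6, 0.6, -0.1]
gripper_width: 41.1
gripper_force: 0.0
```

>>> {"fn": "servo_tool", "kwargs": {"steps": [[140,[42,-9,0],[0,0,0]],[140,[42,-9,0],[0,0,0]],[140,[42,-9,0],[0,0,0]],[140,[42,-9,0],[0,0,0]],[140,[42,-9,0],[0,0,0]],[140,[25,-5,0],[0,0,0]],[140,[13,0,0],[0,0,0]],[140,[0,0,0],[0,0,0.144]],[140,[0,0,0],[0,0,0.144]],[140,[0,0,0],[0,0,0]]]}}

```text
time_s: 49.35
ee_pos: [520.5, 289.1, 220.5]
ee_rot: [180.0, 0.0, 71.5]
force: [0.2, -0.0, 0.2]
gripper_width: 41.0
gripper_force: 0.0
```

```bash
python3 - <<'E'
from fresh import *
p=grab("wrist"); print(pose()[1],state()["ee_rot"]); fresh(p)
print(pose()[1],state()["ee_rot"]); 
E
```

```text
[520.5 289.  220.4] [180.   -0.   71.6]
0.73 [273.  92.] tab [516.7 394.3] top 44.047884089800085 bodyc [516.3 395.1] size [np.float32(34.261734), np.float32(61.631447)] head -17.778793 tool [ 98.8 -36.9 180.4]
[520.5 289.  220.4] [180.   -0.   71.6]
```

>>> {"fn": "servo_tool", "kwargs": {"steps": [[140,[33,-12,0],[0,0,0]],[140,[38,-13,10],[0,0,0]],[140,[28,-12,30],[0,0,0]],[140,[0,0,40],[0,0,0]],[140,[0,0,40],[0,0,0]],[140,[0,0,20],[0,0,0]],[140,[0,0,0],[0,0,0]],[140,[0,0,0],[0,0,0]],[140,[0,0,0],[0,0,0]],[140,[0,0,0],[0,0,0]]]}}

```text
time_s: 50.45
ee_pos: [517.6, 395.8, 82.1]
ee_rot: [179.9, -0.2, 71.5]
force: [-0.3, -0.4, -0.4]
gripper_width: 41.2
gripper_force: 0.0
```

>>> {"fn": "servo_tool", "kwargs": {"steps": [[140,[0,0,15],[0,0,0]],[140,[0,0,14],[0,0,0]],[140,[0,0,9],[0,0,0]],[140,[0,0,0],[0,0,0]],[255,[0,0,0],[0,0,0]],[255,[0,0,0],[0,0,0]],[255,[0,0,0],[0,0,0]],[255,[0,0,0],[0,0,0]],[255,[0,0,0],[0,0,0]],[255,[0,0,0],[0,0,0]]]}}

```text
time_s: 51.45
ee_pos: [516.6, 395.4, 42.3]
ee_rot: [180.0, -0.0, 71.5]
force: [-0.5, -0.3, 0.7]
gripper_width: 10.0
gripper_force: 25.0
```

>>> {"fn": "servo_tool", "kwargs": {"steps": [[255,[0,0,-10],[0,0,0]],[255,[0,0,-30],[0,0,0]],[255,[0,0,-40],[0,0,-0.144]],[255,[0,0,-30],[0,0,-0.144]],[255,[-20,6,0],[0,0,0]],[255,[-40,9,0],[0,0,0]],[255,[-42,9,0],[0,0,0]],[255,[-42,9,0],[0,0,0]],[255,[-42,9,0],[0,0,0]],[255,[-42,9,0],[0,0,0]]]}}

```text
time_s: 52.45
ee_pos: [559.6, 164.0, 152.9]
ee_rot: [179.9, -0.0, 88.0]
force: [0.9, 0.2, 0.0]
gripper_width: 9.8
gripper_force: 25.0
```

>>> {"fn": "servo_tool", "kwargs": {"steps": [[255,[-36,8,0],[0,0,0]],[255,[-26,3,0],[0,0,0]],[255,[-15,0,0],[0,0,0]],[255,[0,0,20],[0,0,0]],[255,[0,0,30],[0,0,0]],[255,[0,0,20],[0,0,0]],[255,[0,0,0],[0,0,0]],[255,[0,0,0],[0,0,0]],[255,[0,0,0],[0,0,0]],[255,[0,0,0],[0,0,0]]]}}

```text
time_s: 53.45
ee_pos: [568.7, 88.6, 83.5]
ee_rot: [179.8, -0.0, 88.0]
force: [0.6, -0.4, 0.1]
gripper_width: 9.7
gripper_force: 25.0
```

>>> {"fn": "servo_tool", "kwargs": {"steps": [[255,[0,0,6],[0,0,0]],[255,[0,0,4],[0,0,0]],[255,[0,0,3],[0,0,0]],[255,[0,0,3],[0,0,0]],[255,[0,0,3],[0,0,0]],[255,[0,0,2],[0,0,0]],[255,[0,0,1],[0,0,0]],[255,[0,0,0],[0,0,0]],[255,[0,0,0],[0,0,0]],[255,[0,0,0],[0,0,0]]]}}

```text
time_s: 54.45
ee_pos: [567.8, 88.3, 60.3]
ee_rot: [180.0, -0.0, 88.0]
force: [-1.5, 0.2, 3.6]
gripper_width: 10.0
gripper_force: 25.0
```

>>> {"fn": "servo_tool", "kwargs": {"steps": [[140,[0,0,0],[0,0,0]],[140,[0,0,0],[0,0,0]],[140,[0,0,0],[0,0,0]],[140,[0,0,0],[0,0,0]],[140,[0,0,-10],[0,0,0]],[140,[0,0,-20],[0,0,0]],[140,[0,0,-40],[0,0,0]],[140,[0,0,-45],[0,0,0]],[140,[0,0,-45],[0,0,0]],[140,[0,-4,-30],[0,0,0]]]}}

```text
time_s: 55.45
ee_pos: [564.9, 88.5, 254.5]
ee_rot: [179.7, -0.1, 88.0]
force: [0.8, 0.2, -0.4]
gripper_width: 40.9
gripper_force: 0.0
```

>>> {"fn": "servo_tool", "kwargs": {"steps": [[165,[-30,-18,0],[0,0,0]],[165,[-35,-20,0],[0,0,0]],[165,[-35,-20,0],[0,0,0]],[165,[-30,-16,0],[0,0,0]],[165,[-17,-10,0],[0,0,0]],[165,[0,0,0],[0,0,0]],[165,[0,0,0],[0,0,0]],[165,[0,0,0],[0,0,0]],[165,[0,0,0],[0,0,0]],[165,[0,0,0],[0,0,0]]]}}

```text
time_s: 56.45
ee_pos: [475.1, -54.9, 249.9]
ee_rot: [-180.0, -0.0, 88.1]
force: [-0.3, 0.3, -0.8]
gripper_width: 32.2
gripper_force: 0.0
```

```bash
python3 - <<'E'
from fresh import *
p=grab("top"); fitbin(p)
print("top")
for o in look_for(p,"spent0")+look_for(p,"fresh0"): print(round(o["confidence"],2),np.round(o["at"]))
p=grab("wrist"); print(pose()[1]); save(p,"w7.png"); fresh(p)
P,u,v=pts(p)
m=(np.abs(P[:,2]-57)<7)&(P[:,0]>430)&(P[:,0]<452)&(P[:,1]>-60)&(P[:,1]<100)
print("handle",m.sum(),cv2.minAreaRect(P[m,:2].astype(np.float32)))
E
```

```text
red 2523 ((504.7515869140625, -313.1552734375), (136.46865844726562, 196.1708526611328), 79.03160858154297) [ 415.4 -378.   215.6  503.  -312.   220.8  593.6 -246.8  226.2]
blk 576 ((507.2699890136719, -291.35479736328125), (93.255126953125, 173.8988494873047), 78.98590087890625) [ 450.8 -337.3  213.7  504.9 -312.6  218.9  560.6 -290.8  223.7]
yel 44 ((502.3382873535156, -329.8342590332031), (6.478468418121338, 65.79666137695312), 79.55046844482422) [ 473.2 -335.5  213.4  501.2 -330.4  219.7  531.3 -323.7  224.4]
top
0.58 [271. 265.]
0.76 [282. 204.]
0.69 [302. 203.]
[474.8 -55.3 249.9]
0.98 [379. 165.] tab [561.5 -47.9] top 61.442477827256134 bodyc [562.  -48.4] size [np.float32(34.746777), np.float32(61.719852)] head -0.34262848 tool [ 10.4  86.4 209.9]
0.61 [379. 112.] tab [564.4  19.5] top 61.64369571747836 bodyc [564.1  18.9] size [np.float32(34.293564), np.float32(62.052063)] head -1.9962616 tool [ 77.8  87.  209.9]
0.58 [379.  56.] tab [567.2  87.3] top 62.02639512819105 bodyc [567.5  87.2] size [np.float32(33.962326), np.float32(62.75443)] head -1.8751678 tool [145.7  87.5 209.9]
handle 1225 ((444.1676330566406, 24.909664154052734), (121.5508041381836, 15.962202072143555), 89.77363586425781)
```

View pics/w7.png

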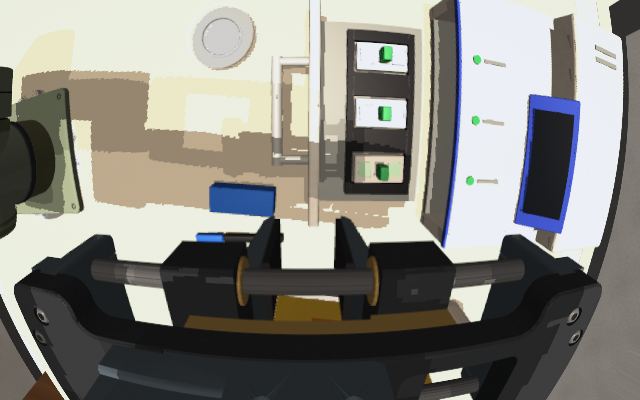

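All three green tabs sit in the nests at (387,54), (386,113) and (384,172), with top heights around 62. The flap is shut, so I'll grip the handle and push home.

>>> {"fn": "servo_tool", "kwargs": {"steps": [[165,[26,-12,0],[0,0,0]],[165,[26,-12,10],[0,0,0]],[165,[26,-11,30],[0,0,0]],[165,[0,0,40],[0,0,0]],[165,[0,0,33],[0,0,0]],[165,[0,0,20],[0,0,0]],[165,[0,0,0],[0,0,0]],[165,[0,0,0],[0,0,0]],[165,[0,0,0],[0,0,0]],[165,[0,0,0],[0,0,0]]]}}

```text
time_s: 57.7
ee_pos: [443.5, 23.6, 118.3]
ee_rot: [179.8, -0.0, 88.0]
force: [0.6, 1.0, -1.1]
gripper_width: 32.6
gripper_force: 0.0
```

>>> {"fn": "servo_tool", "kwargs": {"steps": [[165,[0,0,15],[0,0,0]],[165,[0,0,15],[0,0,0]],[165,[0,0,15],[0,0,0]],[165,[0,0,14],[0,0,0]],[165,[0,0,0],[0,0,0]],[255,[0,0,0],[0,0,0]],[255,[0,0,0],[0,0,0]],[255,[0,0,0],[0,0,0]],[255,[0,0,0],[0,0,0]],[255,[0,0,0],[0,0,0]]], "squeeze": 30}}

```text
time_s: 58.7
ee_pos: [443.4, 23.6, 58.9]
ee_rot: [179.9, -0.0, 88.0]
force: [-0.2, -0.9, 6.0]
gripper_width: 11.0
gripper_force: 30.0
```

>>> {"fn": "servo_tool", "kwargs": {"steps": [[255,[0,6,0],[0,0,0]],[255,[0,14,0],[0,0,0]],[255,[0,18,0],[0,0,0]],[255,[0,18,0],[0,0,0]],[255,[0,18,0],[0,0,0]],[255,[0,18,0],[0,0,0]],[255,[0,18,0],[0,0,0]],[255,[0,16,0],[0,0,0]],[255,[0,12,0],[0,0,0]],[255,[0,8,0],[0,0,0]]]}}

```text
time_s: 59.7
ee_pos: [589.0, 17.6, 58.9]
ee_rot: [180.0, 0.1, 88.0]
force: [-4.0, -2.9, 8.3]
gripper_width: 11.4
gripper_force: 30.0
```

>>> {"fn": "servo_tool", "kwargs": {"steps": [[255,[0,3,0],[0,0,0]],[255,[0,2,0],[0,0,0]],[255,[0,0,0],[0,0,0]],[255,[0,0,0],[0,0,0]],[255,[0,0,0],[0,0,0]],[255,[0,0,0],[0,0,0]],[255,[0,0,0],[0,0,0]],[255,[0,0,0],[0,0,0]],[255,[0,0,0],[0,0,0]],[255,[0,0,0],[0,0,0]]]}}

```text
time_s: 60.7
ee_pos: [593.3, 17.5, 58.9]
ee_rot: [180.0, 0.1, 88.0]
force: [-2.5, -3.8, 5.8]
gripper_width: 11.1
gripper_force: 30.0
```

>>> {"fn": "servo_tool", "kwargs": {"steps": [[255,[0,2,0],[0,0,0]],[255,[0,2,0],[0,0,0]],[255,[0,0,0],[0,0,0]],[255,[0,0,0],[0,0,0]],[255,[0,0,0],[0,0,0]],[255,[0,0,0],[0,0,0]],[255,[0,0,0],[0,0,0]],[255,[0,0,0],[0,0,0]],[255,[0,0,0],[0,0,0]],[255,[0,0,0],[0,0,0]]]}}

```text
time_s: 61.7
ee_pos: [593.3, 17.5, 58.9]
ee_rot: [-179.5, 0.1, 88.0]
force: [-9.4, -3.2, 12.8]
gripper_width: 11.4
gripper_force: 30.0
```

>>> {"fn": "servo_tool", "kwargs": {"steps": [[255,[0,-4,0],[0,0,0]],[165,[0,0,0],[0,0,0]],[165,[0,0,0],[0,0,0]],[165,[0,0,0],[0,0,0]],[165,[0,0,0],[0,0,0]],[165,[0,0,-10],[0,0,0]],[165,[0,0,-20],[0,0,0]],[165,[0,0,-40],[0,0,0]],[165,[0,0,-45],[0,0,0]],[165,[0,0,-40],[0,0,0]]]}}

```text
time_s: 62.7
ee_pos: [593.5, 18.4, 215.8]
ee_rot: [179.9, -0.0, 88.0]
force: [0.9, -0.7, 0.9]
gripper_width: 32.2
gripper_force: 0.0
```

>>> {"fn": "servo_tool", "kwargs": {"steps": [[165,[0,-20,0],[0,0,0]],[165,[0,-20,0],[0,0,0]],[165,[0,-20,0],[0,0,0]],[165,[0,0,0],[0,0,0]],[165,[0,0,0],[0,0,0]],[165,[0,0,0],[0,0,0]],[165,[0,0,0],[0,0,0]],[165,[0,0,0],[0,0,0]],[165,[0,0,0],[0,0,0]],[165,[0,0,0],[0,0,0]]]}}

```text
time_s: 63.7
ee_pos: [533.6, 20.4, 212.9]
ee_rot: [-180.0, -0.0, 88.0]
force: [-0.3, -0.6, -0.7]
gripper_width: 32.4
gripper_force: 0.0
```

```bash
python3 - <<'E'
from bin import *
p=grab("wrist"); P,u,v=pts(p); print(pose()[1])
m=(np.abs(P[:,2]-57)<7)&(P[:,0]>575)&(P[:,0]<606)&(u>300)&(u<400)&(v<240)
q=P[m]
for y in (0,20,40,60):
    s=q[np.abs(q[:,1]-y)<4]; print(y,len(s),s[:,0].min() if len(s) else 0)
fitbin(grab("top"))
E
```

```text
[533.5  20.5 212.9]
0 79 586.4720717059644
20 88 586.728301221439
40 95 587.5210302804712
60 96 588.4512043282687
red 2525 ((504.91302490234375, -313.03369140625), (136.81141662597656, 196.405517578125), 78.93521118164062) [ 415.5 -378.   215.6  502.8 -311.7  220.9  593.3 -247.2  226.2]
blk 581 ((506.7563171386719, -291.41717529296875), (93.13074493408203, 173.6529998779297), 78.85731506347656) [ 450.9 -337.5  213.1  504.6 -313.1  218.5  560.6 -291.1  223.7]
yel 43 ((502.5235290527344, -330.0323181152344), (6.181408405303955, 65.83335876464844), 79.42414855957031) [ 473.2 -335.9  214.8  501.2 -330.4  219.4  531.2 -323.6  225.3]
```

The handle is back where it started (586.7 mm both times) and the flap is shut, so I'm handing in.

```bash
python3 -c "
from workcell import ticket; print(ticket.job_done())"
```

```text
the job is handed in; nothing more can be done
None
```

The changeover is done and handed in at about 64 s: all three spent cartridges went through the flap of the large bin, which measured shut, all three fresh ones were in their nests when last seen with the tray out, and the tray is pushed home; the hand-in gave no verdict.

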